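Surface-probe check of a column thermostat

TASK

Take the guard plate off the column thermostat's sloping face and hang it by its eye on the slanting peg of the small lab stand, letting go of it. Then draw the surface probe from its holder and hold its spring tip inside the engraved ring on that face, square to the face and pressed gently, with the tip pushed in about half of its travel; never lean on it hard. Finish while still holding the probe there, with the plate hanging freely and the glassware, wrench and rack left where they are.

Things in the scene. Friction and masses are not known exactly. Their poses are not given: they have to be found in the camera images.
- thermostat: Column thermostat, fixed: putty-coloured housing about 145 x 126 mm, 100 mm high, topped by an aluminium face 140 (up the slope) x 120 mm, sloping 20 degrees. Origin under its centre on the bench; z up; the face is low at the -x side and rises towards +x; its middle is 75 mm above the origin. A lip 8 mm wide, 6 mm above the face, runs along its lower edge.
- mark: Engraved ring on the sloping face, 22 mm outside and 17 mm inside diameter, with a dot in its centre; the guard plate hides it at the start. Origin at its centre on the face's surface; z square to the face (outwards, up), x straight up the slope, y level. It lies 5 mm below the middle of the face, up to 12 mm to either side.
- guard: Guard plate, loose, 120 g: steel sheet 110 x 56 x 4 mm on the sloping face, lower edge at the lip; black grip bar (40 long in x, 10 wide in y, rising 26 mm above the sheet); 24 mm round eye through its upper end. Origin on the underside beneath the bar's centre; z out of the sheet on the bar's side, x along it to the eye. Sheet from x = -45 to +65 mm, bar top at z = 30 mm.
- guard_eye (a point): Centre of the eye in the guard plate, 46 mm along x from the guard's origin, at half the sheet's thickness.
- stand: Small lab stand, fixed: base plate 140 x 100 x 12 mm, upright steel rod of 12 mm diameter, 230 mm high, with a dark clamp block of 24 mm at 177 to 203 mm. Origin on the bench on the rod's axis. The peg leans towards the stand's -x.
- peg: Straight steel peg, 10 mm diameter, round end, rising from the clamp block 50 degrees above the horizontal. Origin on the rod's axis 190 mm above the bench; z along the peg to its free tip, y level. 80 mm long from the origin (first 16 mm inside the clamp block). A plate whose eye is put over it from the tip and let go swings down and hangs.
- peg_tip (a point): Free end of the peg.
- holder: Probe holder, fixed: grey upright tube 44 mm in diameter and 85 mm high with a 18 mm bore on a round foot of 80 mm. Origin on the bench under the bore.
- probe: Surface-temperature probe, loose, 105 g, upright in the holder, collar on the tube. Origin at the free tip; z from tip to handle. Along z: brass spring tip 6 mm diameter, 0 to 20 mm; steel stem 12 mm diameter, to 70; collar 32 mm diameter, to 76; putty-coloured square handle 22 x 22 mm (sides along x and y), 76 to 140. Lift it 75 mm to clear the holder.
- tip (a point): End of the probe's spring tip: at the probe's origin when free; it moves along the probe's z as it is pushed in, 10 mm at most (hard stop). The spring gives 0.4 N per mm, so half way is 5 mm and 2 N.
- bottle: Bystander: clear bottle with blue cap, 68 mm diameter, 140 mm high. Origin under its centre.
- beaker: Bystander: glass beaker, 70 mm diameter, 90 mm high. Origin under its centre.
- jar: Bystander: amber jar, 60 mm diameter, 60 mm high. Origin under its centre.
- wrench: Bystander: steel wrench, 150 mm long, lying on the bench. Origin under its middle.
- rack: Bystander: white vial rack 60 x 120 x 30 mm. Origin under its centre.
- vial_a: Bystander: small vial with blue cap, 22 mm diameter, 40 mm high, left in front of the robot. Origin under its centre.
- vial_b: Bystander: the same vial, right in front of the robot. Origin under its centre.
Not all that is in view belongs to the job. What is shaped like the probe but green is not meant. Of the things that look like the thermostat, take the one that is farthest from the robot's base at the start.

How it is judged:
By the outcome, as a careful person would: the job done as asked, in the order asked, and still so for the second after the job is handed in, while the arm keeps its last pose, push and grip.
It also fails if it takes over 58 s, if anything falls off the work surface, if the arm or the gripper's body presses on something with over 40 N, if the wrist force passes 120 N, or if a joint passes its speed limit or range.

ROBOT

A 6-joint arm with a two-finger parallel gripper is mounted at the origin on the work surface. World frame = base frame: x ahead of the robot, y to its left, z up, the work surface at z = 0. Lengths are in m, angles in degrees, forces in N, time in s.
With the tool pointing down it reaches from about 0.3 to 0.75 m from the base axis. Payload 8.5 kg.
Tool frame: the origin (TCP) lies midway between the tips of the shut fingers; the grasp point (between the pads) lies 19 mm behind it; z points along the fingers, y is the line along which they close (so a half turn about z gives the same grasp; the last joint's range is limited). The gripper opens to 85 mm and grips with 20 to 120 N. Pads are 22 mm wide; open, the fingers measure 114 mm over their backs; the gripper's body (76 mm by 85 mm) begins 54 mm behind the grasp point. The pads swing forward as they close: fully open they stand 13 mm farther back than shut.
Start: joints at [60.315, 21.807, 74.336, -0, 83.858, -12.336], TCP at [0.164, 0.525, 0.206] pointing down, gripper open.
Joint ranges: [-178.18, 178.18], [-50.72, 133.34], [12.68, 142.11], [-81.47, 261.47], [9.98, 163.14], [-165.26, 165.26]. Speed limits (degrees/s): [136.94, 136.94, 180, 180, 180, 180].

INTERFACE

Orientations are given as a 3x3 rotation matrix whose columns are the frame's x, y, z axes.
In Python, from rig import telemetry, vision, ticket gives the robot as it stands.
- The arm moves only by the shell command python3 -m crank 'ROWS' [FORCE]. ROWS is JSON, a list of rows, each an object of numbers: "claw": the opening, from 0 (shut) to 1 (fully open); "dx", "dy", "dz": the shift along the tool's x, y, z in m; "turn": the turn about the tool's z in degrees. A call has exactly 5 rows; each row is the pose to reach, as a shift and turn from the pose commanded when the call began, along the tool's axes at that moment; what a row does not reach only later rows make up. A row lasts 1/10 s, in which the tool goes at most 50 mm and 8.59 degrees, less where a joint would pass 70% of its speed; a pose out of reach is approached as far as the arm can. A call with a gripper value outside its range is refused whole. The fingers move at their own pace and stop on an object; FORCE is the grip in N (left out, the last holds). Time passes only in rows, so rows that repeat a pose let the fingers close, or fill a call up. It gives the time, the measured TCP pose, the force, the opening and the grip force at its end, in the units of the state.
- telemetry.get_obs(): the state, without advancing time (a new reading comes with each control period).
- vision.capture(name): name is "scene" or "top"; returns a dict with "image" (400x640x3 uint8, red, green, blue), "range_z" (400x640 float32, m along the optical axis (not along the pixel's ray), 0 where there is no reading), "fov_y" (degrees; the focal length in pixels is half the picture's height over the tangent of half this angle, whatever the lens; pixels are square), "cx", "cy" (the principal point, pixels), "dist" ([k1, k2, p1, p2, k3] as OpenCV has them; the pictures are not rectified), "world_from_camera" (4x4, takes a point from camera to world coordinates). Camera axes: x right, y down, z forward; pixel columns grow to the right and rows downward; lengths in m; the calibration is good to about 2 mm. A picture is of the moment at which its call begins.
- ticket.sign_off(): hands the job in; it is judged then, once.
The state is a dict: "time": time; "qpos": joint angles; "dq": joint speeds; "joint_efforts": joint torques, N m; "tcp_pos": TCP position; "tool_rot": TCP orientation; "contact_force": force on the tool from outside, world axes, zero at the start; "ft_torque": the same for the moment, N m; "opening": finger opening in m; "grip_force": force on a finger pad.
Only numpy, scipy, OpenCV 4.12 (cv2) and the standard library are available. Lean on these libraries where they do the work, as an engineer would, in place of code of your own. Each camera call takes 0.05 s, during which the arm holds its last target. There are 200 camera calls.

## Working session

There is one attempt and no reset: what is moved stays moved. The work goes in short steps, Python scripts to look and compute and a shell command to move; the robot and the scene stay as the last step left them, time stands still between calls to the robot, and variables do not carry over. Pictures are saved under pics/ and viewed, at most 10 in all, crops included, and the job is handed in when it is done.

```bash
ls; mkdir -p pics
cat > h.py <<'E'
import numpy as np, cv2
from rig import telemetry, vision, ticket
def cap(n):
    c=vision.capture(n); h=c["image"].shape[0]; f=h/2/np.tan(np.radians(c["fov_y"])/2)
    c["K"]=np.array([[f,0,c["cx"]],[0,f,c["cy"]],[0,0,1]]); c["d"]=np.array(c["dist"],float); return c
def save(c,name,box=None,s=1):
    im=c["image"][:,:,::-1]
    if box: x0,y0,x1,y1=box; im=im[y0:y1,x0:x1]
    cv2.imwrite("pics/"+name,cv2.resize(im,None,fx=s,fy=s,interpolation=cv2.INTER_CUBIC))
def rays(c,uv):
    n=cv2.undistortPoints(np.array(uv,float).reshape(-1,1,2),c["K"],c["d"]).reshape(-1,2)
    return np.c_[n,np.ones(len(n))]
def pts(c,uv):  # with depth
    uv=np.array(uv).reshape(-1,2); z=c["range_z"][uv[:,1].round().astype(int),uv[:,0].round().astype(int)]
    T=np.array(c["world_from_camera"]); return (rays(c,uv)*z[:,None])@T[:3,:3].T+T[:3,3]
def onz(c,uv,z):
    T=np.array(c["world_from_camera"]); r=rays(c,uv)@T[:3,:3].T; o=T[:3,3]
    return o+r*((z-o[2])/r[:,2:])
def proj(c,P):
    T=np.linalg.inv(np.array(c["world_from_camera"])); P=np.array(P,float).reshape(-1,3)@T[:3,:3].T+T[:3,3]
    return cv2.projectPoints(P,np.zeros(3),np.zeros(3),c["K"],c["d"])[0].reshape(-1,2)
E
python3 - <<'E'
from h import *
for n in("scene","top"):
    c=cap(n); save(c,n+"0.png",s=1.25); print(n,c["K"],c["d"],np.array(c["world_from_camera"]).round(3))
print(telemetry.get_obs())
E
```

```text
pics
scene [[463.69751201   0.         322.82653086]
 [  0.         463.69751201 202.65158506]
 [  0.           0.           1.        ]] [-0.01077875  0.          0.          0.          0.        ] [[-0.419  0.482 -0.769  1.501]
 [ 0.908  0.242 -0.343  0.431]
 [ 0.021 -0.842 -0.539  0.845]
 [ 0.     0.     0.     1.   ]]
top [[375.02783762   0.         318.74173399]
 [  0.         375.02783762 200.17700673]
 [  0.           0.           1.        ]] [-0.08433428  0.          0.          0.          0.        ] [[-0.024 -0.987  0.157  0.351]
 [-1.     0.024 -0.002  0.017]
 [-0.002 -0.157 -0.988  1.166]
 [ 0.     0.     0.     1.   ]]
{'time': 0.1, 'qpos': array([ 6.03154270e+01,  2.18369188e+01,  7.43800957e+01,  3.44979738e-04,
        8.38585926e+01, -1.23361148e+01]), 'dq': array([-0.01046603, -0.03033496, -0.17362369,  0.02723054, -0.01031978,
        0.02671259]), 'joint_efforts': array([ 5.36787120e-03, -4.49224341e+01, -2.31656492e+01, -9.80196933e-05,
        3.68158813e-03, -5.86433566e-05]), 'tcp_pos': array([0.16385042, 0.5247096 , 0.20527738]), 'tool_rot': array([[-9.54508664e-01,  2.98182456e-01, -6.58695222e-04],
       [ 2.98183044e-01,  9.54508022e-01, -1.14345008e-03],
       [ 2.87773121e-04, -1.28784475e-03, -9.99999129e-01]]), 'contact_force': array([-0.17473833, -0.48115608, -1.13743912]), 'ft_torque': array([0.01076447, 0.08003876, 0.02774963]), 'grip_force': 0.0, 'opening': 0.08510952637703154}
```

View pics/scene0.png

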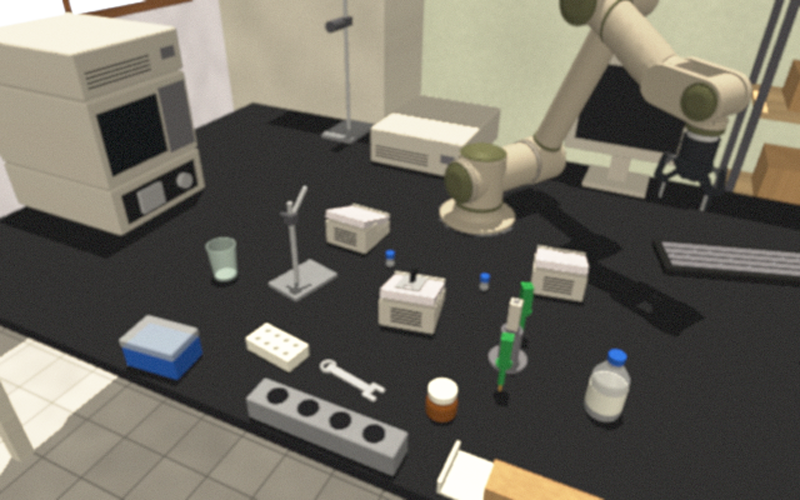

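View pics/top0.png

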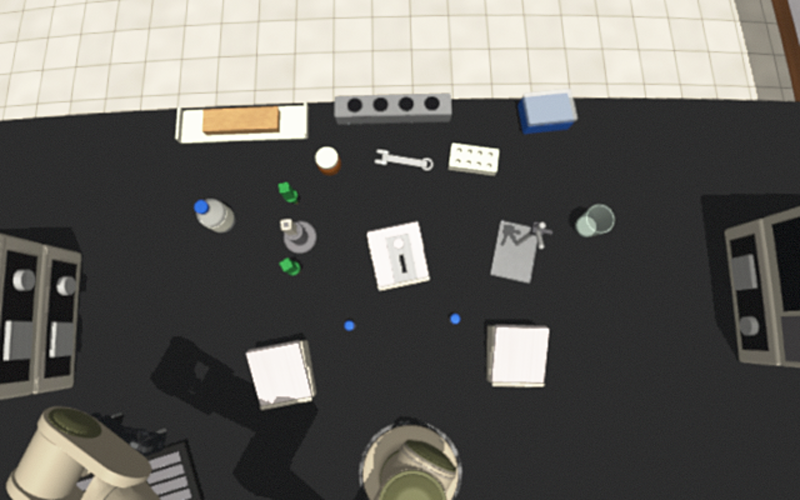

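Scene pixels (1.25× view). Thermostat lookalikes are at top (398,256), (280,373) and (518,355). The first is the farthest from the base and carries the plate, so it is the one I want. Probe lookalikes are at (287,225), putty-coloured and standing in the holder, and green ones at (288,190) and (289,266); I take the putty one. The stand at top (538,235) has the peg; a background stand is visible behind it in the scene view. Next is a close crop.

Run:
```python
from h import *
a=cap("top"); b=cap("scene")
crops=[(a,(280,165,360,245)),(a,(380,160,460,240)),(a,(210,130,290,230)),(b,(205,130,305,250)),(b,(290,200,370,280)),(b,(370,210,450,310))]
ims=[cv2.resize(c["image"][y0:y1,x0:x1,::-1],(260,int(260*(y1-y0)/(x1-x0))),interpolation=cv2.INTER_CUBIC)[:290] for c,(x0,y0,x1,y1) in crops]
ims=[cv2.copyMakeBorder(i,0,290-i.shape[0],0,0,cv2.BORDER_CONSTANT) for i in ims]
cv2.imwrite("pics/crops.png",np.vstack([np.hstack(ims[:3]),np.hstack(ims[3:])]))
# thermostat face plane from depth
def cloud(c,box):
    x0,y0,x1,y1=box; u,v=np.meshgrid(np.arange(x0,x1),np.arange(y0,y1)); uv=np.c_[u.ravel(),v.ravel()]
    P=pts(c,uv); im=c["image"][uv[:,1],uv[:,0]].astype(int); ok=c["range_z"][uv[:,1],uv[:,0]]>0
    return uv[ok],P[ok],im[ok]
for n,c,box in(("top",a,(280,165,360,245)),("scene",b,(295,205,365,275))):
    uv,P,im=cloud(c,box); m=(im.min(1)>(210 if n=="top" else 190))
    m&=(P[:,2]>.04)&(P[:,2]<.12); Q=P[m]
    for _ in range(4):
        o=Q.mean(0); nrm=np.linalg.svd(Q-o)[2][2]; nrm*=np.sign(nrm[2]); r=(Q-o)@nrm; Q=Q[abs(r)<max(2*r.std(),.0015)]
    h=-nrm[:2]
    r=cv2.minAreaRect((Q[:,:2]*1000).astype(np.float32))
    print(n,len(Q),o.round(4),nrm.round(3),"tilt",np.degrees(np.arccos(nrm[2])),"yaw",np.degrees(np.arctan2(h[1],h[0])),r,r and r[0])
```

```text
top 1595 [0.5152 0.0189 0.0778] [-0.321 -0.052  0.946] tilt 18.97073774153602 yaw 9.293297091186695 ((512.0377807617188, 16.775863647460938), (132.61534118652344, 119.3158950805664), 10.536368370056152) (512.0377807617188, 16.775863647460938)
scene 498 [0.5229 0.0227 0.0812] [-0.32  -0.049  0.946] tilt 18.901697876916632 yaw 8.769803475682505 ((514.3452758789062, 16.94731903076172), (134.85154724121094, 119.14299774169922), 10.974985122680664) (514.3452758789062, 16.94731903076172)
```

View pics/crops.png

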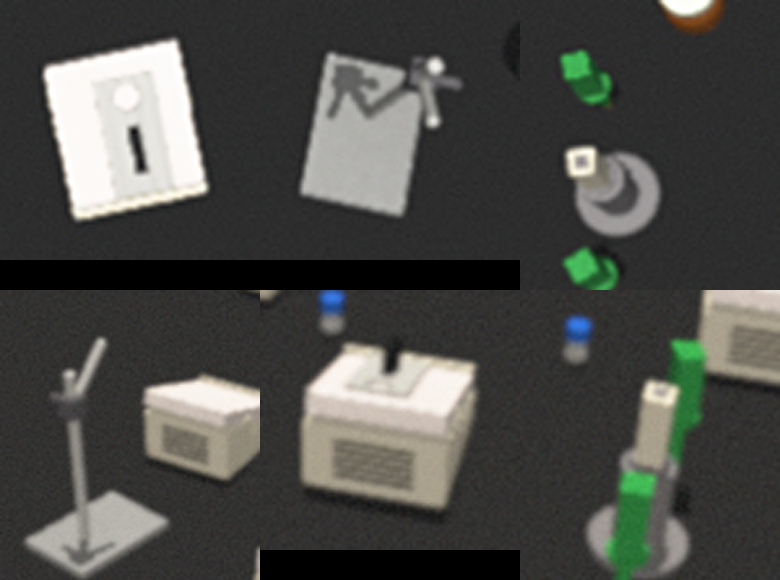

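The crop confirms the choice: the farthest thermostat carries the plate with its black bar and eye, and the putty probe stands in the holder between the green ones. Now I'll get precise positions from masks and rays.

Run:
```python
from h import *
a=cap("top"); b=cap("scene")
def tri(ua,ub):
    A=[];B=[]
    for c,u in((a,ua),(b,ub)):
        T=np.array(c["world_from_camera"]); d=(rays(c,[u])@T[:3,:3].T)[0]; d/=np.linalg.norm(d); M=np.eye(3)-np.outer(d,d); A.append(M);B.append(M@T[:3,3])
    return np.linalg.solve(sum(A),sum(B))
def cen(c,m,box):
    x0,y0,x1,y1=box; k=np.zeros(m.shape,bool);k[y0:y1,x0:x1]=m[y0:y1,x0:x1]
    n,l,s,ct=cv2.connectedComponentsWithStats(k.astype(np.uint8)); i=1+np.argmax(s[1:,4]); v,u=np.where(l==i); return np.array([u.mean(),v.mean()]),s[i,4],np.c_[u,v]
A=a["image"].astype(int);B=b["image"].astype(int)
# bar
p,n,uv=cen(a,A.max(2)<110,(308,195,332,225)); print("bar top",p,n,onz(a,[p],.0975),cv2.minAreaRect(uv.astype(np.float32)))
q,n2,_=cen(b,B.max(2)<90,(318,205,345,236)); print("bar scene",q,n2,"tri",tri(p,q))
# eye : bright blob inside grey plate
uvp=pts(a,[[319,195],[322,205],[322,222]]);print("eye",onz(a,[[319,195.2]],.0865),uvp)
# housing outline minAreaRect of face in top
# stand
for nm,ua,ub,z in(("tip",(433.2,197.5),(243.5,150.6),.251),("rodtop",(433.8,180.2),(231.9,162.5),.23),("clamp",(430.8,184.6),(232,173),.19)):
    print(nm,onz(a,[ua],z)[0].round(4),onz(b,[ub],z)[0].round(4),tri(ua,ub).round(4))
p,n,uv=cen(a,(A.min(2)>120)&(A.max(2)<215),(385,170,432,235)); r=cv2.minAreaRect(onz(a,uv,.012)[:,:2].astype(np.float32)*1000); print("base",n,r)
# probe handle top
hs=cv2.cvtColor(a["image"],cv2.COLOR_RGB2HSV)
p,n,uv=cen(a,(A.min(2)>185),(220,170,240,190)); print("probe",p,n,onz(a,[p],.155),cv2.minAreaRect(onz(a,uv,.155)[:,:2].astype(np.float32)*1000))
print("scene handle top",onz(b,[(660/2.6*1-260*2/2.6+370, (391-290)/2.6+210)],.155))
# holder foot ellipse
p,n,uv=cen(a,(A.min(2)>110)&(A.max(2)<185)&(A.max(2)-A.min(2)<25),(222,170,258,205)); hull=cv2.convexHull(uv.astype(np.float32)); W=onz(a,uv,.008)[:,:2]
print("foot",n,W.min(0),W.max(0))
```

```text
bar top [321.97435897 210.56410256] 39 [[0.4913864  0.00587229 0.0975    ]] ((321.9470520019531, 210.51171875), (13.558155059814453, 2.7116308212280273), 77.47119140625)
bar scene [331.6328125  211.85677083] 384 tri [0.48902354 0.00686418 0.11311827]
eye [[0.53828622 0.01331105 0.0865    ]] [[0.53916972 0.01329134 0.08482627]
 [0.50617031 0.00549353 0.10687029]
 [0.46210183 0.0062719  0.06059536]]
tip [ 0.4973 -0.2707  0.251 ] [ 0.5039 -0.266   0.251 ] [ 0.4975 -0.2712  0.2473]
rodtop [ 0.5456 -0.2822  0.23  ] [ 0.5471 -0.2783  0.23  ] [ 0.5452 -0.2813  0.2289]
clamp [ 0.5421 -0.2859  0.19  ] [ 0.5392 -0.2874  0.19  ] [ 0.5417 -0.2854  0.1917]
base 1202 ((525.5662841796875, -279.49566650390625), (105.05726623535156, 139.74693298339844), 75.8932113647461)
probe [228.69767442 179.39534884] 43 [[0.57694586 0.26261067 0.155     ]] ((576.68212890625, 263.1769714355469), (20.189964294433594, 19.605615615844727), 0.8578604459762573)
scene handle top [[0.59390739 0.29565831 0.155     ]]
foot 386 [0.53918874 0.22371193] [0.62416833 0.30997645]
```

```bash
cat >> h.py <<'E'
def go(P,yaw=None):  # needed move: tool y to world heading yaw
    s=telemetry.get_obs(); R=s["tool_rot"]; d=R.T@(np.array(P)-s["tcp_pos"])
    cur=np.degrees(np.arctan2(R[1,1],R[0,1])); t=0 if yaw is None else -((yaw-cur+180)%360-180)
    print("t %.2f"%s["time"],"tcp",s["tcp_pos"].round(4),"yawy %.1f"%cur,"-> d",d.round(4),"turn %.2f"%t,"F",s["contact_force"].round(1),"open %.4f grip %.1f"%(s["opening"],s["grip_force"]),"q6 %.0f"%s["qpos"][5])
E
R='{"claw":1,"dx":-0.156,"dy":-0.1325}'; : ; python3 -m crank '[{"claw":1,"dx":-0.032,"dy":-0.027,"dz":0},{"claw":1,"dx":-0.064,"dy":-0.054,"dz":0},{"claw":1,"dx":-0.096,"dy":-0.081,"dz":0},{"claw":1,"dx":-0.128,"dy":-0.108,"dz":0},{"claw":1,"dx":-0.156,"dy":-0.1325,"dz":0}]' 30
python3 -m crank '[{"claw":1,"dx":-0.032,"dy":-0.027,"dz":0},{"claw":1,"dx":-0.064,"dy":-0.054,"dz":0},{"claw":1,"dx":-0.096,"dy":-0.081,"dz":0},{"claw":1,"dx":-0.128,"dy":-0.108,"dz":0},{"claw":1,"dx":-0.156,"dy":-0.1325,"dz":0}]'
python3 -m crank '[{"claw":1,"dx":-0.032,"dy":-0.027,"dz":0},{"claw":1,"dx":-0.064,"dy":-0.054,"dz":0},{"claw":1,"dx":-0.096,"dy":-0.081,"dz":0},{"claw":1,"dx":-0.128,"dy":-0.108,"dz":0},{"claw":1,"dx":-0.156,"dy":-0.1325,"dz":0}]'
python3 -c "
from h import *
go([.492,.0058,.15],100.5)"
```

```text
t 0.30 tcp [0.164  0.5249 0.2056] yawy 72.6 -> d [-0.4679 -0.3976  0.0557] turn -27.85 F [-0.2  0.5  0.2] open 0.0855 grip 0.0 q6 -12invalid input at $[0]: expected keys claw, dx, dy, dz, turn
invalid input at $[0]: expected keys claw, dx, dy, dz, turn
invalid input at $[0]: expected keys claw, dx, dy, dz, turn
```

All keys are required in every row.

```bash
python3 -m crank '[{"claw":1,"dx":-0.032,"dy":-0.027,"dz":0,"turn":0},{"claw":1,"dx":-0.064,"dy":-0.054,"dz":0,"turn":0},{"claw":1,"dx":-0.096,"dy":-0.081,"dz":0,"turn":0},{"claw":1,"dx":-0.128,"dy":-0.108,"dz":0,"turn":0},{"claw":1,"dx":-0.156,"dy":-0.1325,"dz":0,"turn":0}]' 30
python3 -m crank '[{"claw":1,"dx":-0.032,"dy":-0.027,"dz":0,"turn":0},{"claw":1,"dx":-0.064,"dy":-0.054,"dz":0,"turn":0},{"claw":1,"dx":-0.096,"dy":-0.081,"dz":0,"turn":0},{"claw":1,"dx":-0.128,"dy":-0.108,"dz":0,"turn":0},{"claw":1,"dx":-0.156,"dy":-0.1325,"dz":0,"turn":0}]'
python3 -c "
from h import *
go([.492,.0058,.15],100.5)"
```

```text
time: 0.8
tcp_pos: [0.2741, 0.3504, 0.2059]
tool_rot: [[-0.954, 0.298, 0.0], [0.298, 0.954, 0.0], [-0.0, 0.0, -1.0]]
contact_force: [-0.0, -0.0, -0.3]
opening: 0.0852
grip_force: 0.0
time: 1.3
tcp_pos: [0.3836, 0.1772, 0.2059]
tool_rot: [[-0.954, 0.299, 0.0], [0.299, 0.954, -0.0], [-0.0, 0.0, -1.0]]
contact_force: [0.9, 0.2, 0.4]
opening: 0.0853
grip_force: 0.0
t 1.30 tcp [0.3836 0.1772 0.2059] yawy 72.6 -> d [-0.1547 -0.1312  0.056 ] turn -27.88 F [0.9 0.2 0.4] open 0.0853 grip 0.0 q6 -64
```

```bash
python3 -m crank '[{"claw":1,"dx":-0.032,"dy":-0.027,"dz":0,"turn":-6},{"claw":1,"dx":-0.064,"dy":-0.054,"dz":0,"turn":-12},{"claw":1,"dx":-0.096,"dy":-0.081,"dz":0,"turn":-18},{"claw":1,"dx":-0.128,"dy":-0.108,"dz":0.01,"turn":-24},{"claw":1,"dx":-0.155,"dy":-0.131,"dz":0.03,"turn":-27.9}]'
python3 - <<'E'
from h import *
s=telemetry.get_obs()
go([.492,.0058,.15],100.5)
b=cap("scene"); a=cap("top"); 
save(b,"s1.png",(270,140,390,260),4)
E
```

```text
time: 1.8
tcp_pos: [0.4933, 0.0055, 0.1765]
tool_rot: [[-0.983, -0.186, 0.003], [-0.186, 0.983, -0.001], [-0.003, -0.001, -1.0]]
contact_force: [0.7, 0.2, 0.2]
opening: 0.0853
grip_force: 0.0
t 1.80 tcp [0.4933 0.0055 0.1765] yawy 100.7 -> d [0.0013 0.0005 0.0265] turn 0.22 F [0.7 0.2 0.2] open 0.0853 grip 0.0 q6 -114
```

View pics/s1.png

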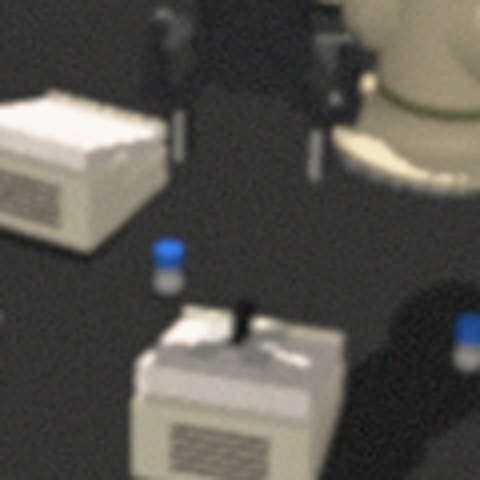

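The fingers at (178,135) and (315,155) straddle the bar at (243,320). I'll lower and grip.

```bash
python3 -m crank '[{"claw":1,"dx":0.001,"dy":0,"dz":0.03,"turn":0},{"claw":1,"dx":0.001,"dy":0,"dz":0.06,"turn":0},{"claw":1,"dx":0.001,"dy":0,"dz":0.08,"turn":0},{"claw":1,"dx":0.001,"dy":0,"dz":0.09,"turn":0},{"claw":1,"dx":0.001,"dy":0,"dz":0.096,"turn":0}]'
python3 -m crank '[{"claw":0.05,"dx":0,"dy":0,"dz":0,"turn":0},{"claw":0.05,"dx":0,"dy":0,"dz":0,"turn":0},{"claw":0.05,"dx":0,"dy":0,"dz":0,"turn":0},{"claw":0.05,"dx":0,"dy":0,"dz":0,"turn":0},{"claw":0.05,"dx":0,"dy":0,"dz":0,"turn":0}]' 60
python3 -m crank '[{"claw":0,"dx":0,"dy":0,"dz":0,"turn":0},{"claw":0,"dx":0,"dy":0,"dz":0,"turn":0},{"claw":0,"dx":0,"dy":0,"dz":0,"turn":0},{"claw":0,"dx":0,"dy":0,"dz":0,"turn":0},{"claw":0,"dx":0,"dy":0,"dz":0,"turn":0}]' 60
```

```text
time: 2.4
tcp_pos: [0.4906, 0.0079, 0.0796]
tool_rot: [[-0.983, -0.183, -0.0], [-0.183, 0.983, 0.0], [0.0, 0.0, -1.0]]
contact_force: [0.2, 0.1, 1.5]
opening: 0.0854
grip_force: 0.0
time: 2.9
tcp_pos: [0.4908, 0.0075, 0.0802]
tool_rot: [[-0.983, -0.183, 0.001], [-0.183, 0.983, -0.0], [-0.001, -0.0, -1.0]]
contact_force: [-0.7, 0.3, 0.0]
opening: 0.0118
grip_force: 0.0
time: 3.4
tcp_pos: [0.4907, 0.0075, 0.0798]
tool_rot: [[-0.983, -0.183, -0.0], [-0.183, 0.983, -0.0], [0.0, 0.0, -1.0]]
contact_force: [-0.1, 0.7, -0.4]
opening: 0.0002
grip_force: 0.0
```

The fingers shut fully, so the bar was missed. I'll look again.

Run:
```python
from h import *
b=cap("scene"); a=cap("top"); go([.492,.0058,.15],100.5)
i=cv2.resize(b["image"][170:280,280:390,::-1],(400,400),interpolation=cv2.INTER_CUBIC)
j=cv2.resize(a["image"][155:255,270:370,::-1],(400,400),interpolation=cv2.INTER_CUBIC)
cv2.imwrite("pics/s2.png",np.hstack([i,j]))
```

```text
t 3.50 tcp [0.4907 0.0075 0.0798] yawy 100.6 -> d [-0.001  -0.0019 -0.0702] turn 0.05 F [-0.3 -0.1 -0.3] open -0.0001 grip 0.0 q6 -114
```

View pics/s2.png

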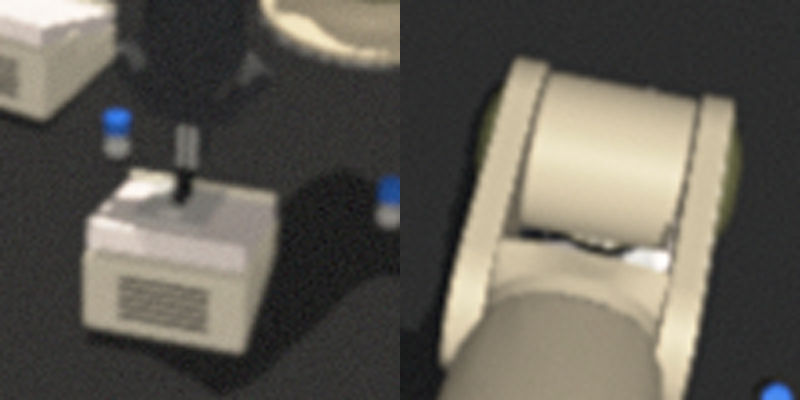

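Run:
```python
from h import *
b=cap("scene"); 
print(proj(b,[[.4907,.0075,.080],[.4907,.0075,.092],[.4907,.0075,.100],[.491,.006,.0975],[.491,.006,.0735]]).round(1))
for v in range(200,232): print(v,b["image"][v,326:338].max(1),(1000*b["range_z"][v,[329,331,333]]).astype(int),pts(b,[[331,v]]).round(3)[0])
```

```text
[[330.9 221.7]
 [331.1 218.3]
 [331.1 216. ]
 [330.6 216.6]
 [330.3 223.5]]
200 [42 40 37 40 42 38 39 44 43 43 38 39] [1277 1296 1284] [0.49  0.005 0.153]
201 [40 41 42 43 40 39 40 40 44 44 41 42] [1286 1297 1281] [0.49  0.005 0.15 ]
202 [46 44 44 43 36 39 37 35 44 44 42 42] [1287 1298 1284] [0.491 0.006 0.147]
203 [42 40 46 52 52 51 46 44 43 41 40 46] [1290 1303 1282] [0.489 0.005 0.142]
204 [53 49 59 77 80 74 69 62 47 46 45 45] [1292 1300 1285] [0.492 0.006 0.141]
205 [ 50  52  73  98 105  92  99  93  67  51  43  47] [1289 1289 1290] [0.502 0.011 0.145]
206 [ 51  55  79 114 109 102 111 109  85  52  47  38] [1293 1295 1294] [0.499 0.009 0.139]
207 [ 52  53  81 110 112 104 117 111  84  58  43  44] [1297 1295 1294] [0.5   0.01  0.137]
208 [ 49  50  84 112 114 102 115 113  84  55  36  47] [1299 1295 1296] [0.502 0.011 0.135]
209 [ 55  51  85 109 113 107 116 115  81  49  45  48] [1304 1301 1297] [0.498 0.009 0.129]
210 [ 46  56  83 109 113 109 121 107  76  48  45  46] [1299 1302 1300] [0.498 0.01  0.126]
211 [ 54  53  81 115 106 108 117 109  76  52  49  49] [1303 1302 1304] [0.5   0.01 
[... 1115 characters left out ...]
7  95 111 120 119 119 124] [1316 1332 1349] [0.495 0.01  0.076]
225 [107  85  63  54  65  92 107 121 121 124 118 122] [1310 1324 1331] [0.503 0.013 0.078]
226 [117 103  92  90  93 107 118 120 121 123 118 121] [1313 1316 1317] [0.51  0.016 0.08 ]
227 [132 127 123 121 116 116 121 117 122 119 119 122] [1302 1310 1309] [0.516 0.019 0.081]
228 [144 143 140 134 126 121 121 120 120 118 122 123] [1297 1292 1299] [0.531 0.025 0.089]
229 [149 146 143 133 129 122 120 121 117 122 121 128] [1302 1287 1288] [0.536 0.027 0.09 ]
230 [142 143 138 136 133 127 117 126 122 118 126 137] [1276 1277 1280] [0.545 0.031 0.093]
231 [146 146 149 143 142 134 130 129 133 126 136 140] [1270 1269 1268] [0.552 0.034 0.096]
```

```bash
python3 -m crank '[{"claw":0,"dx":0,"dy":0,"dz":-0.02,"turn":0},{"claw":0,"dx":0,"dy":0,"dz":-0.04,"turn":0},{"claw":0,"dx":0,"dy":0,"dz":-0.06,"turn":0},{"claw":0,"dx":0,"dy":0,"dz":-0.08,"turn":0},{"claw":0,"dx":0,"dy":0,"dz":-0.09,"turn":0}]'
python3 - <<'E'
from h import *
b=cap("scene"); t=telemetry.get_obs()["tcp_pos"];print(t,proj(b,[t,t+[.011,0,0]]))
i=cv2.resize(b["image"][160:260,280:380,::-1],(600,600),interpolation=cv2.INTER_CUBIC)
cv2.imwrite("pics/s3.png",i)
E
```

```text
time: 4.05
tcp_pos: [0.4912, 0.0075, 0.1713]
tool_rot: [[-0.983, -0.183, 0.002], [-0.183, 0.983, -0.001], [-0.002, -0.001, -1.0]]
contact_force: [0.8, 0.0, -0.0]
opening: -0.0
grip_force: 0.0
[0.49152467 0.00737875 0.17209099] [[331.77881352 194.61266362]
 [330.16227965 196.48685587]]
```

View pics/s3.png

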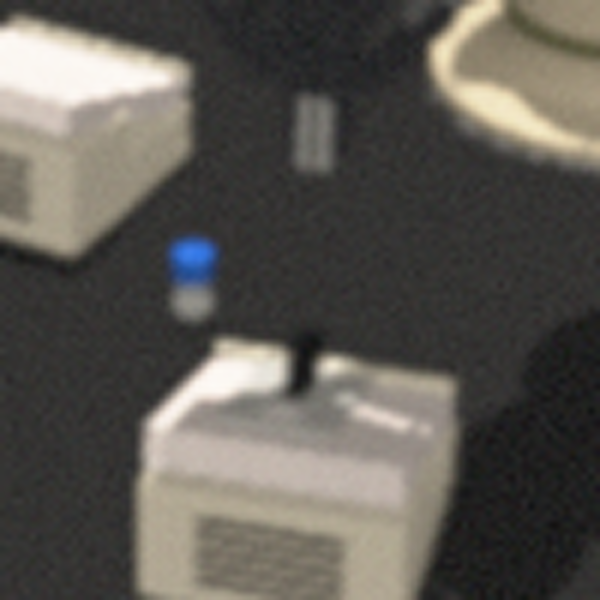

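The tip ends at row 188.7, but the reported TCP projects to row 194.6–196.5. So the real tips are about 20–25 mm above the reported TCP, and the fingers shut just over the bar. I'll descend farther with the fingers half open and feel for contact.

```bash
python3 -m crank '[{"claw":0.4,"dx":0.001,"dy":-0.001,"dz":0,"turn":0},{"claw":0.4,"dx":0.001,"dy":-0.001,"dz":0.02,"turn":0},{"claw":0.4,"dx":0.001,"dy":-0.001,"dz":0.05,"turn":0},{"claw":0.4,"dx":0.001,"dy":-0.001,"dz":0.08,"turn":0},{"claw":0.4,"dx":0.001,"dy":-0.001,"dz":0.095,"turn":0}]'
python3 -m crank '[{"claw":0.4,"dx":0,"dy":0,"dz":0.003,"turn":0},{"claw":0.4,"dx":0,"dy":0,"dz":0.006,"turn":0},{"claw":0.4,"dx":0,"dy":0,"dz":0.009,"turn":0},{"claw":0.4,"dx":0,"dy":0,"dz":0.011,"turn":0},{"claw":0.4,"dx":0,"dy":0,"dz":0.012,"turn":0}]'
```

```text
time: 4.6
tcp_pos: [0.488, 0.0067, 0.0715]
tool_rot: [[-0.983, -0.183, -0.005], [-0.183, 0.983, 0.001], [0.005, 0.002, -1.0]]
contact_force: [0.3, 0.0, -0.6]
opening: 0.0341
grip_force: 0.0
time: 5.1
tcp_pos: [0.49, 0.0063, 0.0631]
tool_rot: [[-0.983, -0.183, 0.001], [-0.183, 0.983, -0.0], [-0.001, -0.0, -1.0]]
contact_force: [0.4, -0.4, -0.4]
opening: 0.034
grip_force: 0.0
```

```bash
python3 -m crank '[{"claw":0.4,"dx":0,"dy":0,"dz":0.003,"turn":0},{"claw":0.2,"dx":0,"dy":0,"dz":0.003,"turn":0},{"claw":0,"dx":0,"dy":0,"dz":0.003,"turn":0},{"claw":0,"dx":0,"dy":0,"dz":0.003,"turn":0},{"claw":0,"dx":0,"dy":0,"dz":0.003,"turn":0}]' 40
```

```text
time: 5.6
tcp_pos: [0.4899, 0.0064, 0.06]
tool_rot: [[-0.983, -0.183, 0.0], [-0.183, 0.983, -0.0], [-0.0, -0.0, -1.0]]
contact_force: [-0.7, -0.7, 2.9]
opening: 0.0088
grip_force: 40.5
```

Gripped: opening 8.8 mm at 40 N. I'll lift with a firmer grip and look.

```bash
python3 -m crank '[{"claw":0,"dx":0,"dy":0,"dz":-0.01,"turn":0},{"claw":0,"dx":0,"dy":0,"dz":-0.04,"turn":0},{"claw":0,"dx":0,"dy":0,"dz":-0.08,"turn":0},{"claw":0,"dx":0,"dy":0,"dz":-0.12,"turn":0},{"claw":0,"dx":0,"dy":0,"dz":-0.16,"turn":0}]' 70
python3 -m crank '[{"claw":0,"dx":0,"dy":0,"dz":-0.04,"turn":5},{"claw":0,"dx":0,"dy":0,"dz":-0.07,"turn":10},{"claw":0,"dx":0,"dy":0,"dz":-0.09,"turn":15},{"claw":0,"dx":0,"dy":0,"dz":-0.09,"turn":20},{"claw":0,"dx":0,"dy":0,"dz":-0.09,"turn":25}]'
python3 - <<'E'
from h import *
go([.429,-.252,.31],75.5)
b=cap("scene"); a=cap("top"); np.save("c.npy",[a,b],allow_pickle=True)
j=cv2.resize(b["image"][100:300,200:400,::-1],(520,520),interpolation=cv2.INTER_CUBIC)
cv2.imwrite("pics/s4.png",j)
E
```

```text
time: 6.1
tcp_pos: [0.4894, 0.0065, 0.222]
tool_rot: [[-0.983, -0.183, 0.0], [-0.183, 0.983, 0.0], [-0.0, 0.0, -1.0]]
contact_force: [0.6, -1.2, -2.0]
opening: 0.0077
grip_force: 71.1
time: 6.6
tcp_pos: [0.4896, 0.0065, 0.3109]
tool_rot: [[-0.967, 0.253, 0.001], [0.253, 0.967, -0.0], [-0.001, 0.0, -1.0]]
contact_force: [-0.3, -0.4, -1.9]
opening: 0.0082
grip_force: 71.1
t 6.60 tcp [0.4896 0.0065 0.3109] yawy 75.3 -> d [-0.0067 -0.2654  0.0009] turn -0.15 F [-0.3 -0.4 -1.9] open 0.0082 grip 71.1 q6 -88
```

View pics/s4.png

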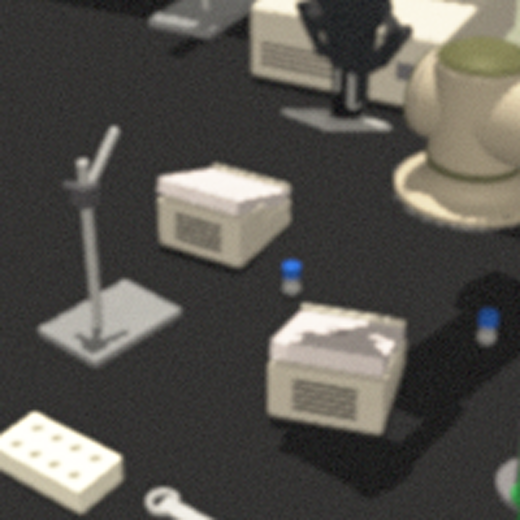

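The scene view shows the plate held at crop (335,118) and the peg tip at crop (115,130). Now I'll measure the held plate's plane and check the peg from depth.

Run:
```python
from h import *
a,b=np.load("c.npy",allow_pickle=True)
u,v=np.meshgrid(np.arange(300,356),np.arange(134,156)); uv=np.c_[u.ravel(),v.ravel()]; P=pts(b,uv); im=b["image"][uv[:,1],uv[:,0]].astype(int)
m=(im.min(1)>85)&(im.max(1)<215)&(P[:,2]>.29)&(P[:,2]<.42)&(P[:,0]>.42); Q=P[m]; print(len(Q))
for _ in range(5):
    o=Q.mean(0); n=np.linalg.svd(Q-o)[2][2]; n*=np.sign(n[2]); r=(Q-o)@n; Q=Q[abs(r)<2.2*r.std()]
print(len(Q),o.round(4),n.round(3),"tilt",np.degrees(np.arccos(n[2])),"yaw",np.degrees(np.arctan2(-n[1],-n[0])))
r=cv2.minAreaRect((Q[:,:2]*1000).astype(np.float32));print(r)
# residual at predicted eye
t=np.array([.4896,.0065,.3109]); c,s=np.cos(np.radians(-14.7)),np.sin(np.radians(-14.7))
eye=t+[.0502*c+.0016*s,.0502*s-.0016*c,.027]; print("eye pred",eye,"dist to plane",(eye-o)@n, "px",proj(b,[eye]),b["image"][134:152:1,330].max(1))
# peg depth points scene
for name,cc,box in(("scene",b,(228,148,250,176)),("top",a,(425,176,440,202))):
    x0,y0,x1,y1=box;u,v=np.meshgrid(np.arange(x0,x1),np.arange(y0,y1)); uv=np.c_[u.ravel(),v.ravel()];P=pts(cc,uv);m=(P[:,2]>.205)&(P[:,2]<.27);Q=P[m]
    near=np.hypot(Q[:,0]-.5445,Q[:,1]+.283)>.012; Q=Q[near]; o=Q.mean(0); d=np.linalg.svd(Q-o)[2][0]; d*=np.sign(d[2]); w=(Q-o)@d; print(name,len(Q),"mid",o.round(4),"dir",d.round(3),"end",(o+d*np.percentile(w,97)).round(4),"zmax",Q[:,2].max())
```

```text
204
168 [0.5211 0.0057 0.333 ] [-0.317  0.102  0.943] tilt 19.455486759387576 yaw -17.825967937114747
((507.8255615234375, 2.9188232421875), (55.612648010253906, 107.147705078125), 74.8740234375)
eye pred [ 0.53775083 -0.00778628  0.3379    ] dist to plane -0.0019967335790990305 px [[320.87410755 145.60032704]] [ 86  60  34  24  24  31  26  24  27  26  41  77 104 123 124 120  90  58]
scene 77 mid [ 0.5188 -0.2735  0.2294] dir [-0.687  0.128  0.715] end [ 0.4986 -0.2697  0.2504] zmax 0.2528945121799765
top 55 mid [ 0.5155 -0.2712  0.2331] dir [-0.665  0.125  0.736] end [ 0.498  -0.2679  0.2524] zmax 0.2533429924043885
```

```bash
python3 -m crank '[{"claw":0,"dx":-0.002,"dy":-0.035,"dz":0,"turn":0},{"claw":0,"dx":-0.004,"dy":-0.075,"dz":0,"turn":0},{"claw":0,"dx":-0.005,"dy":-0.115,"dz":0,"turn":0},{"claw":0,"dx":-0.007,"dy":-0.155,"dz":0,"turn":0},{"claw":0,"dx":-0.008,"dy":-0.195,"dz":0,"turn":0}]'
python3 -m crank '[{"claw":0,"dx":-0.001,"dy":-0.035,"dz":0,"turn":0},{"claw":0,"dx":-0.002,"dy":-0.06,"dz":0,"turn":0},{"claw":0,"dx":-0.002,"dy":-0.07,"dz":0.01,"turn":0},{"claw":0,"dx":-0.002,"dy":-0.07,"dz":0.03,"turn":0},{"claw":0,"dx":-0.002,"dy":-0.07,"dz":0.05,"turn":0}]'
python3 - <<'E'
from h import *
b=cap("scene"); a=cap("top"); np.save("c.npy",[a,b],allow_pickle=True)
go([.4325,-.2528,.243],75.5)
t=telemetry.get_obs()["tcp_pos"]; print("eye est",t+[.0494,-.0133,.0266])
j=cv2.resize(b["image"][120:190,200:290,::-1],(720,560),interpolation=cv2.INTER_CUBIC)
cv2.imwrite("pics/s5.png",j)
u,v=np.meshgrid(np.arange(215,275),np.arange(120,165)); uv=np.c_[u.ravel(),v.ravel()]; P=pts(b,uv); im=b["image"][uv[:,1],uv[:,0]].astype(int)
m=(im.min(1)>85)&(im.max(1)<215)&(P[:,2]>.235)&(P[:,2]<.35)&(P[:,0]>.36)&(P[:,0]<.53); Q=P[m]; print(len(Q))
for _ in range(5):
    o=Q.mean(0); n=np.linalg.svd(Q-o)[2][2]; n*=np.sign(n[2]); r=(Q-o)@n; Q=Q[abs(r)<2.2*r.std()]
r=cv2.minAreaRect((Q[:,:2]*1000).astype(np.float32));print(len(Q),n.round(3),o.round(4),r)
E
```

```text
time: 7.2
tcp_pos: [0.4482, -0.1858, 0.3101]
tool_rot: [[-0.969, 0.247, 0.0], [0.247, 0.969, 0.0], [-0.0, 0.0, -1.0]]
contact_force: [1.0, 0.3, -0.7]
opening: 0.0079
grip_force: 71.1
time: 7.7
tcp_pos: [0.4333, -0.2522, 0.2587]
tool_rot: [[-0.969, 0.248, -0.0], [0.248, 0.969, 0.0], [0.0, 0.0, -1.0]]
contact_force: [0.8, -0.5, -1.9]
opening: 0.0083
grip_force: 71.2
t 7.80 tcp [ 0.4326 -0.2512  0.2572] yawy 75.7 -> d [-0.0004 -0.0016  0.0142] turn 0.16 F [ 0.6  0.2 -0.6] open 0.0078 grip 71.1 q6 -119
eye est [ 0.48198196 -0.26450351  0.28384633]
210
195 [0.442 0.883 0.16 ] [ 0.4654 -0.2535  0.2775] ((460.7151184082031, -250.43043518066406), (51.23808288574219, 121.99971771240234), 58.7919807434082)
```

View pics/s5.png

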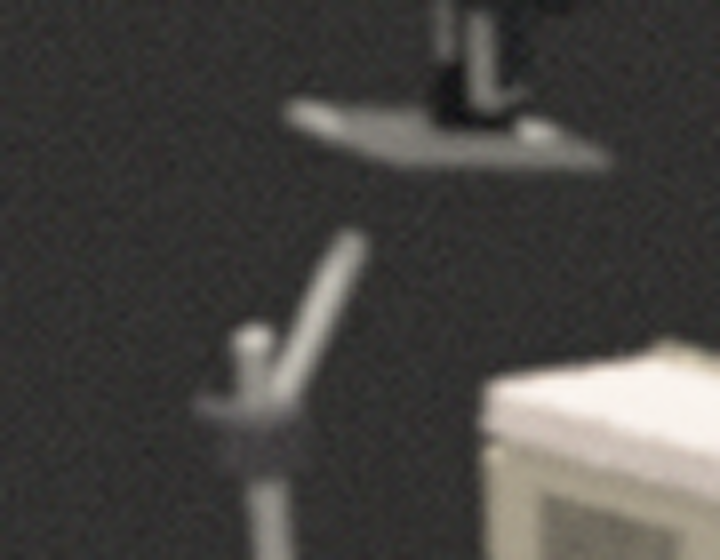

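The plate is above the peg: near-edge corners at crop (285,105) and (400,165), right corner (610,160), so the eye is near (378,133). The peg tip is at (355,235). I'll check this against projections.

Run:
```python
from h import *
a,b=np.load("c.npy",allow_pickle=True)
def cr(P): return ((proj(b,P)-[200,120])*8).round(0)
e=np.array([.482,-.2645,.2838]); c,s=np.cos(np.radians(-14.3)),np.sin(np.radians(-14.3)); X=np.array([c*.94,s*.94,.342]); Y=np.array([-s,c,0])
print("eye",cr([e]),"corners(+x-y,+x+y,-x+y)",cr([e+.019*X-.028*Y,e+.019*X+.028*Y,e-.091*X+.028*Y]))
p=np.array([-.624,.155,.766]); T=np.array([.4975,-.270,.2505]); print("peg tip,base",cr([T,T-.064*p,T+.03*p]))
print(proj(a,[T,T-.064*p]), a["image"][194:202,430:437].max(2))
```

```text
eye [[379. 139.]] corners(+x-y,+x+y,-x+y) [[287. 116.]
 [395. 160.]
 [605. 164.]]
peg tip,base [[348. 237.]
 [273. 398.]
 [384. 161.]]
[[432.867649   197.44511354]
 [429.96716429 185.50123804]] [[131 131 136 131 107  69  50]
 [131 135 136 130 100  65  51]
 [134 133 134 123  91  61  52]
 [134 132 125 102  70  52  49]
 [131 120 105  78  54  50  54]
 [118  96  78  62  53  61  72]
 [107  83  78  67  70  78  84]
 [105  90  87  85  86  89  89]]
```

```bash
python3 -m crank '[{"claw":0,"dx":0,"dy":-0.001,"dz":0.008,"turn":0},{"claw":0,"dx":0,"dy":-0.001,"dz":0.014,"turn":0},{"claw":0,"dx":-0.005,"dy":-0.001,"dz":0.02,"turn":0},{"claw":0,"dx":-0.01,"dy":0,"dz":0.026,"turn":0},{"claw":0,"dx":-0.014,"dy":0,"dz":0.031,"turn":0}]'
python3 -m crank '[{"claw":0,"dx":-0.003,"dy":0,"dz":0.004,"turn":0},{"claw":0,"dx":-0.007,"dy":0,"dz":0.008,"turn":0},{"claw":0,"dx":-0.01,"dy":0,"dz":0.012,"turn":0},{"claw":0,"dx":-0.013,"dy":0,"dz":0.016,"turn":0},{"claw":0,"dx":-0.013,"dy":0,"dz":0.016,"turn":0}]'
python3 - <<'E'
from h import *
b=cap("scene"); go([.465,-.2598,.203],75.5)
j=cv2.resize(b["image"][120:190,200:290,::-1],(720,560),interpolation=cv2.INTER_CUBIC)
cv2.imwrite("pics/s6.png",j)
E
```

```text
time: 8.3
tcp_pos: [0.4476, -0.2562, 0.2284]
tool_rot: [[-0.968, 0.249, 0.0], [0.249, 0.968, 0.0], [-0.0, 0.0, -1.0]]
contact_force: [-0.2, -0.3, -1.6]
opening: 0.008
grip_force: 71.1
time: 8.8
tcp_pos: [0.4597, -0.2594, 0.2122]
tool_rot: [[-0.968, 0.249, -0.001], [0.249, 0.968, 0.001], [0.001, 0.0, -1.0]]
contact_force: [0.5, 0.1, -0.4]
opening: 0.0079
grip_force: 71.1
t 8.85 tcp [ 0.4596 -0.2594  0.2126] yawy 75.6 -> d [-0.0053  0.001   0.0096] turn 0.05 F [ 0.   0.2 -0.6] open 0.0079 grip 71.1 q6 -118
```

View pics/s6.png

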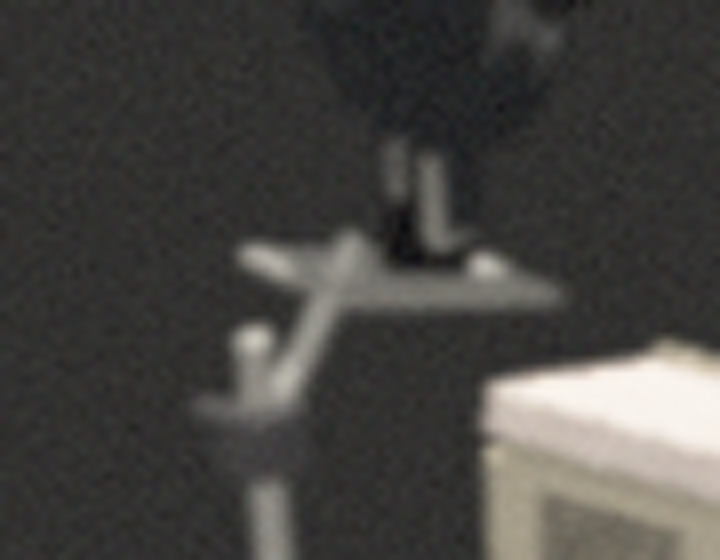

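The peg runs up to (352,235) across the plate's eye region with no contact force, matching the prediction. I'll go the last bit and release.

```bash
python3 -m crank '[{"claw":0,"dx":-0.002,"dy":0.0005,"dz":0.003,"turn":0},{"claw":0,"dx":-0.004,"dy":0.001,"dz":0.006,"turn":0},{"claw":0,"dx":-0.006,"dy":0.001,"dz":0.009,"turn":0},{"claw":0,"dx":-0.008,"dy":0.001,"dz":0.011,"turn":0},{"claw":0,"dx":-0.008,"dy":0.001,"dz":0.011,"turn":0}]'
python3 -m crank '[{"claw":0.2,"dx":0,"dy":0,"dz":0,"turn":0},{"claw":0.4,"dx":0,"dy":0,"dz":0,"turn":0},{"claw":0.6,"dx":0,"dy":0,"dz":0,"turn":0},{"claw":0.8,"dx":0,"dy":0,"dz":0,"turn":0},{"claw":0.8,"dx":0,"dy":0,"dz":0,"turn":0}]'
python3 -m crank '[{"claw":0.8,"dx":0,"dy":0,"dz":-0.02,"turn":0},{"claw":0.8,"dx":0.01,"dy":0,"dz":-0.05,"turn":0},{"claw":0.8,"dx":0.03,"dy":0,"dz":-0.08,"turn":0},{"claw":0.8,"dx":0.04,"dy":0,"dz":-0.1,"turn":0},{"claw":0.8,"dx":0.04,"dy":0,"dz":-0.1,"turn":0}]'
python3 - <<'E'
from h import *
b=cap("scene"); a=cap("top"); go([.465,-.2598,.203],75.5)
j=cv2.resize(b["image"][120:250,190:300,::-1],(440,520),interpolation=cv2.INTER_CUBIC)
cv2.imwrite("pics/s7.png",j)
E
```

```text
time: 9.35
tcp_pos: [0.4677, -0.2605, 0.2014]
tool_rot: [[-0.968, 0.249, -0.0], [0.249, 0.968, 0.0], [0.001, 0.0, -1.0]]
contact_force: [0.8, 0.2, -0.9]
opening: 0.0081
grip_force: 71.1
time: 9.85
tcp_pos: [0.4676, -0.2605, 0.2019]
tool_rot: [[-0.968, 0.25, 0.0], [0.25, 0.968, -0.0], [-0.0, -0.0, -1.0]]
contact_force: [0.3, -0.2, 0.2]
opening: 0.0682
grip_force: 0.0
time: 10.35
tcp_pos: [0.4288, -0.2509, 0.3048]
tool_rot: [[-0.968, 0.25, 0.004], [0.25, 0.968, -0.004], [-0.005, -0.003, -1.0]]
contact_force: [0.2, -0.6, 0.7]
opening: 0.0687
grip_force: 0.0
t 10.45 tcp [ 0.4289 -0.2505  0.3014] yawy 75.5 -> d [-0.0373  0.      0.0984] turn 0.04 F [ 0.4 -0.3 -0.3] open 0.0684 grip 0.0 q6 -120
```

View pics/s7.png

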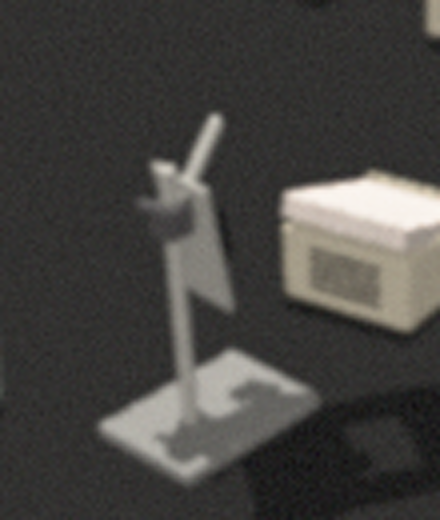

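The plate now hangs on the peg: the sheet is below the peg at crop (210,250), and the peg tip sticks out at (215,120). I've used all 10 views, so from here I work from numbers. Next I measure the mark, probe, holder and green neighbours.

Run:
```python
from h import *
a=cap("top"); b=cap("scene")
A=a["image"].astype(int);B=b["image"].astype(int)
def cl(c,box):
    x0,y0,x1,y1=box;u,v=np.meshgrid(np.arange(x0,x1),np.arange(y0,y1));uv=np.c_[u.ravel(),v.ravel()];return uv,pts(c,uv),c["image"][uv[:,1],uv[:,0]].astype(int)
for n,c,box,th in(("top",a,(285,170,350,240),200),("scene",b,(298,208,365,262),170)):
    uv,P,im=cl(c,box); m=(im.min(1)>th)&(P[:,2]>.045)&(P[:,2]<.12);Q=P[m];U=uv[m]
    for _ in range(4):
        o=Q.mean(0); N=np.linalg.svd(Q-o)[2][2];N*=np.sign(N[2]); r=(Q-o)@N;k=abs(r)<2.2*r.std();Q=Q[k];U=U[k]
    hull=cv2.convexHull(U.astype(np.float32)); rc=cv2.minAreaRect((Q[:,:2]*1000).astype(np.float32))
    print(n,len(Q),"n",N.round(3),"d",o.round(4),"rect",np.round(rc[0],1),np.round(rc[1],1),round(rc[2],1))
    # ring: dark pixels well inside hull
    T=np.array(c["world_from_camera"]); 
    nn=np.array([-.342*.983,-.342*.182,.94]); C0=np.array([.5125,.0165,.075])
    d=rays(c,uv)@T[:3,:3].T; t=((C0-T[:3,3])@nn)/(d@nn); W=T[:3,3]+d*t[:,None]
    X=np.array([.94*.983,.94*.182,.342]);Y=np.array([-.182,.983,0]); fx=(W-C0)@X*1000; fy=(W-C0)@Y*1000
    ins=(fx>-40)&(fx<35)&(abs(fy)<40); g=im.sum(1)/3; med=np.median(g[ins]); w=np.clip(med-12-g,0,None)*ins
    near=ins&(w>0); print("  med",med,"npix",near.sum(),"ring c fx,fy",(w*fx).sum()/w.sum(),(w*fy).sum()/w.sum(),"spread",fx[near].min().round(),fx[near].max().round(),fy[near].min().round(),fy[near].max().round())
    order=np.argsort(-w)[:25]; print("  ",[(int(fx[i]),int(fy[i]),int(w[i])) for i in order])
# greens
hs=cv2.cvtColor(a["image"],cv2.COLOR_RGB2HSV); gm=((hs[...,0]>45)&(hs[...,0]<85)&(hs[...,1]>120)&(hs[...,2]>60)).astype(np.uint8)
n,l,s,ct=cv2.connectedComponentsWithStats(gm)
for i in range(1,n):
    if s[i,4]>20:
        v,u=np.where(l==i);P=pts(a,np.c_[u,v]);print("green",s[i,4],"zmax",np.percentile(P[:,2],95).round(3),"top",np.median(P[P[:,2]>np.percentile(P[:,2],60)],0).round(3),P.min(0).round(3),P.max(0).round(3))
# probe handle top and tube
uv,P,im=cl(a,(215,165,262,210)); m=(im.min(1)>150)&(P[:,2]>.135); Q=P[m]; print("handle top",m.sum(),np.median(Q,0).round(4),cv2.minAreaRect((Q[:,:2]*1000).astype(np.float32)))
uv,P,im=cl(b,(395,225,440,300)); sat=im.max(1)-im.min(1); m=(P[:,2]>.095)&(P[:,2]<.17)&(abs(P[:,0]-.58)<.05)&(abs(P[:,1]-.265)<.05)&(im[:,1]-im[:,0]<15); Q=P[m]
for z in(.1,.115,.13,.145): k=abs(Q[:,2]-z)<.008; print("handle scene z",z,k.sum(),np.median(Q[k],0).round(4))
m=(P[:,2]>.03)&(P[:,2]<.08)&(abs(P[:,0]-.58)<.04)&(abs(P[:,1]-.265)<.04)&(im[:,1]-im[:,0]<15);Q=P[m][:,:2]
cx=np.linalg.lstsq(np.c_[2*Q,np.ones(len(Q))],(Q**2).sum(1),rcond=None)[0];print("tube circle",cx[:2],np.sqrt(cx[2]+cx[:2]@cx[:2]),len(Q))
```

```text
top 1745 n [-0.331 -0.061  0.942] d [0.5144 0.0174 0.0761] rect [511.8  17. ] [133.8 120.1] 10.4
  med 249.33333333333334 npix 42 ring c fx,fy -6.154143523441329 -4.524024633425435 spread -18.0 6.0 -17.0 7.0
   [(-14, -5, 52), (-14, -2, 48), (-13, 0, 47), (3, -3, 46), (1, 0, 44), (-3, 4, 42), (-10, 2, 41), (-6, 4, 40), (-10, -12, 39), (0, 3, 38), (-1, -14, 37), (-7, -13, 36), (-4, -13, 36), (2, -9, 36), (3, -6, 33), (4, 0, 29), (-15, -8, 27), (2, -12, 25), (-17, -2, 24), (0, -11, 22), (-9, 5, 22), (-13, -12, 22), (-13, 2, 21), (2, 2, 21), (-17, -5, 20)]
scene 717 n [-0.307 -0.055  0.95 ] d [0.5231 0.0197 0.0796] rect [514.6  16.6] [136.8 119.4] 10.4
  med 241.66666666666666 npix 16 ring c fx,fy -7.670446384808902 -6.301043483754567 spread -18.0 3.0 -16.0 4.0
   [(-8, -3, 23), (-6, -6, 18), (-3, -11, 18), (-9, -1, 17), (-4, -8, 13), (-16, -8, 13), (1, -1, 12), (-13, -13, 10), (-11, 1, 10), (0, 1, 9), (-15, -11, 9), (-18, -5, 7), (-1, -14, 7), (-11, -16, 6), (3, -4, 5), (-1, 3, 3), (235, 108, 0), (233, 110, 0), (232, 112, 0), (231, 114, 0), (230, 116, 0), (229, 119, 0), (227, 121, 0), (226, 123, 0), (244, 91, 0)]
green 174 zmax 0.141 top [0.666 0.273 0.139] [ 0.651  0.257 -0.004] [0.723 0.324 0.143]
green 159 zmax 0.141 top [0.488 0.264 0.139] [ 0.475  0.249 -0.007] [0.526 0.317 0.143]
handle top 58 [0.5768 0.2634 0.1545] ((576.8381958007812, 263.1780700683594), (20.792325973510742, 20.91646957397461), 88.3846664428711)
handle scene z 0.1 43 [0.5873 0.2651 0.1016]
handle scene z 0.115 46 [0.5865 0.265  0.1149]
handle scene z 0.13 50 [0.5873 0.2647 0.1297]
handle scene z 0.145 57 [0.5864 0.2641 0.1457]
tube circle [0.57819409 0.26272489] 0.02092573690690919 83
```

```bash
python3 -m crank '[{"claw":0.7,"dx":-0.001,"dy":0.045,"dz":0,"turn":0},{"claw":0.7,"dx":-0.003,"dy":0.09,"dz":0,"turn":0},{"claw":0.7,"dx":-0.004,"dy":0.135,"dz":0,"turn":0},{"claw":0.7,"dx":-0.005,"dy":0.18,"dz":0,"turn":0},{"claw":0.7,"dx":-0.006,"dy":0.225,"dz":0,"turn":0}]' 30
python3 -m crank '[{"claw":0.7,"dx":-0.001,"dy":0.045,"dz":0,"turn":0},{"claw":0.7,"dx":-0.003,"dy":0.09,"dz":0,"turn":0},{"claw":0.7,"dx":-0.004,"dy":0.135,"dz":0,"turn":0},{"claw":0.7,"dx":-0.005,"dy":0.18,"dz":0,"turn":0},{"claw":0.7,"dx":-0.006,"dy":0.225,"dz":0,"turn":0}]'
python3 -m crank '[{"claw":0.7,"dx":-0.001,"dy":0.035,"dz":0,"turn":-4},{"claw":0.7,"dx":-0.002,"dy":0.065,"dz":0.02,"turn":-8},{"claw":0.7,"dx":-0.003,"dy":0.084,"dz":0.04,"turn":-12},{"claw":0.7,"dx":-0.003,"dy":0.084,"dz":0.06,"turn":-14.5},{"claw":0.7,"dx":-0.003,"dy":0.084,"dz":0.07,"turn":-14.5}]'
python3 -c "
from h import *
go([.5775,.2632,.09],90)"
```

```text
time: 11.05
tcp_pos: [0.4911, -0.0322, 0.3006]
tool_rot: [[-0.968, 0.249, -0.002], [0.249, 0.968, 0.001], [0.002, 0.0, -1.0]]
contact_force: [0.8, -0.2, -0.2]
opening: 0.0596
grip_force: 0.0
time: 11.55
tcp_pos: [0.553, 0.1844, 0.3003]
tool_rot: [[-0.968, 0.249, -0.002], [0.249, 0.968, -0.0], [0.002, -0.001, -1.0]]
contact_force: [0.5, -0.4, 0.8]
opening: 0.0598
grip_force: 0.0
time: 12.05
tcp_pos: [0.5759, 0.2634, 0.2281]
tool_rot: [[-1.0, -0.002, -0.005], [-0.002, 1.0, -0.001], [0.005, -0.001, -1.0]]
contact_force: [1.1, -0.2, 0.5]
opening: 0.0598
grip_force: 0.0
t 12.05 tcp [0.5759 0.2634 0.2281] yawy 90.1 -> d [-0.0023 -0.      0.1381] turn 0.13 F [ 1.1 -0.2  0.5] open 0.0598 grip 0.0 q6 -76
```

```bash
python3 -m crank '[{"claw":0.7,"dx":-0.002,"dy":0,"dz":0.03,"turn":0},{"claw":0.7,"dx":-0.002,"dy":0,"dz":0.06,"turn":0},{"claw":0.7,"dx":-0.002,"dy":0,"dz":0.09,"turn":0},{"claw":0.7,"dx":-0.002,"dy":0,"dz":0.12,"turn":0},{"claw":0.7,"dx":-0.002,"dy":0,"dz":0.138,"turn":0}]'
python3 -m crank '[{"claw":0.5,"dx":0,"dy":0,"dz":0,"turn":0},{"claw":0.3,"dx":0,"dy":0,"dz":0,"turn":0},{"claw":0.1,"dx":0,"dy":0,"dz":0,"turn":0},{"claw":0.1,"dx":0,"dy":0,"dz":0,"turn":0},{"claw":0.1,"dx":0,"dy":0,"dz":0,"turn":0}]' 30
```

```text
time: 12.55
tcp_pos: [0.5778, 0.2622, 0.0911]
tool_rot: [[-1.0, 0.001, -0.003], [0.001, 1.0, -0.001], [0.003, -0.001, -1.0]]
contact_force: [-0.3, -0.5, -0.1]
opening: 0.0594
grip_force: 0.0
time: 13.05
tcp_pos: [0.5793, 0.263, 0.0952]
tool_rot: [[-1.0, -0.001, 0.003], [-0.001, 1.0, 0.0], [-0.003, 0.0, -1.0]]
contact_force: [0.0, -0.7, 5.2]
opening: 0.0219
grip_force: 31.4
```

Gripped the probe: 22 mm opening at 31 N. I'll lift 42 mm so the tip stays just inside the bore, then move sideways so the rim pivots the probe between the pads to about 20°.

```bash
python3 -m crank '[{"claw":0.1,"dx":0,"dy":0,"dz":-0.01,"turn":0},{"claw":0.1,"dx":0,"dy":0,"dz":-0.02,"turn":0},{"claw":0.1,"dx":0,"dy":0,"dz":-0.03,"turn":0},{"claw":0.1,"dx":0,"dy":0,"dz":-0.038,"turn":0},{"claw":0.1,"dx":0,"dy":0,"dz":-0.038,"turn":0}]' 30
python3 -c "
from h import *
go([.5416,.2630,.1372])
b=cap('scene');a=cap('top')
def ax(c,box,zr):
    x0,y0,x1,y1=box;u,v=np.meshgrid(np.arange(x0,x1),np.arange(y0,y1));uv=np.c_[u.ravel(),v.ravel()];P=pts(c,uv);im=c['image'][uv[:,1],uv[:,0]].astype(int)
    m=(P[:,2]>zr[0])&(P[:,2]<zr[1])&(abs(P[:,0]-.57)<.06)&(abs(P[:,1]-.263)<.03)&(im[:,1]-im[:,0]<15)
    return P[m],im[m]
P,im=ax(b,(385,190,445,300),(.09,.2))
for z in np.arange(.09,.2,.008):
    k=abs(P[:,2]-z)<.004
    if k.sum(): print(round(z,3),k.sum(),np.median(P[k],0).round(3),np.median(im[k],0))
"
```

```text
time: 13.55
tcp_pos: [0.5792, 0.263, 0.1335]
tool_rot: [[-1.0, -0.001, 0.003], [-0.001, 1.0, 0.001], [-0.003, 0.001, -1.0]]
contact_force: [-0.4, -0.7, -1.1]
opening: 0.0216
grip_force: 30.7
t 13.55 tcp [0.5792 0.263  0.1335] yawy 90.1 -> d [ 0.0376  0.     -0.0038] turn 0.00 F [-0.4 -0.7 -1.1] open 0.0216 grip 30.7 q6 -76
0.09 7 [0.581 0.263 0.091] [141. 138. 130.]
0.098 11 [0.582 0.263 0.099] [137. 133. 127.]
0.106 13 [0.581 0.264 0.107] [132. 130. 124.]
0.114 9 [0.582 0.264 0.114] [128. 125. 121.]
0.122 3 [0.592 0.262 0.124] [97. 96. 92.]
0.13 49 [0.588 0.264 0.13 ] [108. 104.  98.]
0.138 30 [0.586 0.265 0.138] [164.5 155.  136. ]
0.146 26 [0.587 0.264 0.147] [165.  156.5 137. ]
0.154 24 [0.587 0.263 0.154] [166.  156.5 136.5]
0.162 35 [0.587 0.263 0.163] [157. 150. 131.]
0.17 48 [0.587 0.262 0.17 ] [127.  124.  115.5]
0.178 55 [0.586 0.261 0.178] [127. 124. 117.]
0.186 51 [0.586 0.266 0.186] [128. 126. 116.]
0.194 91 [0.583 0.261 0.193] [115. 113. 104.]
```

```bash
cat > ax.py <<'E'
from h import *
def run(x,y,z0,z1):
    s=telemetry.get_obs();print(s["tcp_pos"].round(4),s["contact_force"].round(1))
    P=[]
    for _ in range(2):
        c=cap("scene"); u,v=np.meshgrid(np.arange(200,480),np.arange(120,320));uv=np.c_[u.ravel(),v.ravel()];p=pts(c,uv);im=c["image"][uv[:,1],uv[:,0]].astype(int)
        m=(p[:,2]>z0)&(p[:,2]<z1)&(abs(p[:,0]-x)<.06)&(abs(p[:,1]-y)<.05)&(im[:,1]-im[:,0]<15); P.append(np.c_[p[m],im[m]])
    P=np.vstack(P)
    for z in np.arange(z0,z1,.006):
        k=abs(P[:,2]-z)<.003
        if k.sum()>2: print(round(z,3),k.sum(),np.median(P[k],0).round(3),np.percentile(P[k,1],[10,90]).round(3))
E
python3 -m crank '[{"claw":0.1,"dx":0.004,"dy":0,"dz":-0.003,"turn":0},{"claw":0.1,"dx":0.008,"dy":0,"dz":-0.003,"turn":0},{"claw":0.1,"dx":0.012,"dy":0,"dz":-0.003,"turn":0},{"claw":0.1,"dx":0.016,"dy":0,"dz":-0.003,"turn":0},{"claw":0.1,"dx":0.02,"dy":0,"dz":-0.003,"turn":0}]' 30
python3 -c "
from ax import *
run(.57,.263,.09,.19)"
```

```text
time: 14.15
tcp_pos: [0.5584, 0.2628, 0.1348]
tool_rot: [[-1.0, -0.001, 0.0], [-0.001, 1.0, -0.0], [-0.0, -0.0, -1.0]]
contact_force: [3.6, -0.3, -1.7]
opening: 0.0217
grip_force: 30.1
[0.5584 0.2628 0.1348] [ 3.6 -0.3 -1.7]
0.09 7 [5.78e-01 2.63e-01 9.10e-02 1.44e+02 1.42e+02 1.34e+02] [0.26  0.268]
0.096 25 [5.76e-01 2.63e-01 9.50e-02 1.38e+02 1.36e+02 1.29e+02] [0.259 0.268]
0.102 20 [5.740e-01 2.640e-01 1.020e-01 1.410e+02 1.370e+02 1.305e+02] [0.257 0.267]
0.108 19 [5.74e-01 2.64e-01 1.08e-01 1.40e+02 1.37e+02 1.30e+02] [0.259 0.268]
0.114 20 [5.730e-01 2.620e-01 1.140e-01 1.370e+02 1.360e+02 1.295e+02] [0.258 0.266]
0.12 17 [5.73e-01 2.62e-01 1.19e-01 1.25e+02 1.23e+02 1.17e+02] [0.258 0.267]
0.126 13 [ 0.576  0.258  0.128 82.    85.    78.   ] [0.248 0.272]
0.132 66 [  0.575   0.264   0.132 104.    101.     95.   ] [0.251 0.275]
0.138 49 [5.75e-01 2.64e-01 1.37e-01 1.60e+02 1.52e+02 1.34e+02] [0.254 0.273]
0.144 50 [5.730e-01 2.640e-01 1.440e-01 1.710e+02 1.615e+02 1.415e+02] [0.255 0.273]
0.15 39 [5.73e-01 2.63e-01 1.49e-01 1.70e+02 1.61e+02 1.41e+02] [0.254 0.273]
0.156 51 [5.71e-01 2.64e-01 1.56e-01 1.71e+02 1.62e+02 1.42e+02] [0.254 0.273]
0.162 42 [5.700e-01 2.640e-01 1.620e-01 1.690e+02 1.585e+02 1.390e+02] [0.252 0.273]
0.168 73 [  0.568   0.261   0.168 149.    142.    126.   ] [0.245 0.278]
0.174 80 [  0.567   0.264   0.174 139.    132.5   122.   ] [0.245 0.282]
0.18 83 [  0.567   0.265   0.18  126.    124.    116.   ] [0.246 0.282]
0.186 86 [  0.566   0.263   0.186 131.5   128.    115.5  ] [0.243 0.282]
```

It pivots nicely with only 3.6 N. I'll continue.

```bash
python3 -m crank '[{"claw":0.1,"dx":0.004,"dy":0,"dz":0,"turn":0},{"claw":0.1,"dx":0.008,"dy":0,"dz":0,"turn":0},{"claw":0.1,"dx":0.012,"dy":0,"dz":0,"turn":0},{"claw":0.1,"dx":0.016,"dy":0,"dz":0,"turn":0},{"claw":0.1,"dx":0.019,"dy":0,"dz":0,"turn":0}]' 30
python3 - <<'E'
from ax import *
t=telemetry.get_obs(); print(t["tcp_pos"].round(4),t["contact_force"].round(1))
P=[]
for _ in range(3):
    c=cap("scene"); u,v=np.meshgrid(np.arange(380,450),np.arange(190,300));uv=np.c_[u.ravel(),v.ravel()];p=pts(c,uv);im=c["image"][uv[:,1],uv[:,0]].astype(int)
    m=(abs(p[:,0]-.56)<.06)&(abs(p[:,1]-.263)<.03)&(im[:,1]-im[:,0]<15); P.append(np.c_[p[m],im[m]])
P=np.vstack(P); 
h=P[(P[:,2]>.138)&(P[:,2]<.164)&(P[:,3]-P[:,5]>20)]; s=P[(P[:,2]>.091)&(P[:,2]<.118)]
for n,q in(("handle",h),("stem",s)):
    A=np.c_[q[:,2],np.ones(len(q))]
    w=np.ones(len(q),bool)
    for _ in range(4):
        k=np.linalg.lstsq(A[w],q[w,0],rcond=None)[0]; r=q[:,0]-A@k; w=abs(r)<2*r[w].std()
    ky=np.linalg.lstsq(A[w],q[w,1],rcond=None)[0]; print(n,len(q),"tilt x",np.degrees(np.arctan(-k[0])).round(1),"tilt y",np.degrees(np.arctan(ky[0])).round(1),q.mean(0).round(3)[:3])
print("cross", np.degrees(np.arctan((s[:,0].mean()-h[:,0].mean()+.005)/(h[:,2].mean()-s[:,2].mean()))))
E
```

```text
time: 14.75
tcp_pos: [0.5392, 0.2629, 0.1349]
tool_rot: [[-1.0, -0.001, 0.0], [-0.001, 1.0, 0.0], [-0.0, 0.0, -1.0]]
contact_force: [3.3, 0.4, -1.0]
opening: 0.0214
grip_force: 29.8
[0.5392 0.2629 0.1349] [ 3.3  0.4 -1. ]
handle 294 tilt x 18.3 tilt y 0.5 [0.56  0.264 0.152]
stem 158 tilt x 20.3 tilt y 1.2 [0.57  0.263 0.105]
cross 18.14411287833709
```

```bash
python3 -m crank '[{"claw":0.1,"dx":0.0015,"dy":0,"dz":0,"turn":0},{"claw":0.1,"dx":0.003,"dy":0,"dz":0,"turn":0},{"claw":0.1,"dx":0.003,"dy":0,"dz":0,"turn":0},{"claw":0.1,"dx":0.003,"dy":0,"dz":0,"turn":0},{"claw":0.1,"dx":0.003,"dy":0,"dz":0,"turn":0}]' 30
python3 -m crank '[{"claw":0.05,"dx":0,"dy":0,"dz":0,"turn":0},{"claw":0.05,"dx":0,"dy":0,"dz":0,"turn":0},{"claw":0.05,"dx":0,"dy":0,"dz":0,"turn":0},{"claw":0.05,"dx":0.003,"dy":0,"dz":-0.009,"turn":0},{"claw":0.05,"dx":0.007,"dy":0,"dz":-0.019,"turn":0}]' 80
python3 -m crank '[{"claw":0.05,"dx":0.006,"dy":0,"dz":-0.016,"turn":0},{"claw":0.05,"dx":0.012,"dy":0,"dz":-0.034,"turn":0},{"claw":0.05,"dx":0.012,"dy":0,"dz":-0.074,"turn":0},{"claw":0.05,"dx":0.012,"dy":0,"dz":-0.11,"turn":0},{"claw":0.05,"dx":0.012,"dy":0,"dz":-0.11,"turn":0}]'
cat > tilt.py <<'E'
from h import *
# probe line in each view: central line of stem/handle from colour mask of pixels near tool axis by depth
def tilt(n=3):
    t=telemetry.get_obs(); T=t["tcp_pos"]; R=t["tool_rot"]; P=[]
    for _ in range(n):
        c=cap("scene"); u0,v0=proj(c,[T])[0].astype(int); u,v=np.meshgrid(np.arange(max(u0-40,0),u0+40),np.arange(max(v0-45,0),v0+60));uv=np.c_[u.ravel(),v.ravel()];p=pts(c,uv);im=c["image"][uv[:,1],uv[:,0]].astype(int)
        q=(p-T)@R; P.append(np.c_[q,im])   # tool coords: x, y, z(down)
    P=np.vstack(P); m=(abs(P[:,1])<.02)&(abs(P[:,0])<.07)&(P[:,2]<.11)&(P[:,2]>-.03); P=P[m]
    for z in np.arange(-.03,.11,.008):
        k=abs(P[:,2]-z)<.004
        if k.sum()>3: print(round(z,3),k.sum(),(np.median(P[k],0)*[1000]*1 if 0 else np.median(P[k],0)).round(3),np.percentile(P[k,1],[5,95]).round(3))
    return P
if __name__=="__main__":
    P=tilt(); go([.5,.01,.2],100.5)
E
python3 tilt.py
```

```text
time: 15.4
tcp_pos: [0.5366, 0.2628, 0.1348]
tool_rot: [[-1.0, -0.001, -0.0], [-0.001, 1.0, 0.0], [0.0, 0.0, -1.0]]
contact_force: [2.3, -0.6, -0.0]
opening: 0.0222
grip_force: 29.9
time: 15.9
tcp_pos: [0.5285, 0.2627, 0.154]
tool_rot: [[-1.0, -0.001, -0.003], [-0.001, 1.0, -0.0], [0.003, -0.0, -1.0]]
contact_force: [-0.3, 0.0, -1.4]
opening: 0.0214
grip_force: 80.4
time: 16.4
tcp_pos: [0.5181, 0.2633, 0.2697]
tool_rot: [[-1.0, -0.001, 0.008], [-0.001, 1.0, 0.003], [-0.008, 0.003, -1.0]]
contact_force: [0.5, -0.8, -0.5]
opening: 0.0208
grip_force: 80.4
-0.03 74 [-1.500e-02  0.000e+00 -2.800e-02  1.735e+02  1.630e+02  1.440e+02] [-0.016  0.017]
-0.022 117 [-1.80e-02  1.00e-03 -2.30e-02  1.74e+02  1.64e+02  1.44e+02] [-0.011  0.013]
-0.014 117 [-2.10e-02  2.00e-03 -1.40e-02  1.75e+02  1.65e+02  1.44e+02] [-0.01  0.01]
-0.006 121 [-2.50e-02  0.00e+00 -6.00e-03  1.70e+02  1.62e+02  1.42e+02] [-0.01  0.01]
0.002 123 [-2.70e-02  1.00e-03  2.00e-03  1.12e+02  1.07e+02  1.01e+02] [-0.012  0.013]
0.01 38 [-2.500e-02  1.000e-03  9.000e-03  1.210e+02  1.195e+02  1.125e+02] [-0.016  0.014]
0.018 58 [-2.700e-02  0.000e+00  1.800e-02  1.445e+02  1.400e+02  1.330e+02] [-0.006  0.005]
0.026 48 [-3.000e-02 -0.000e+00  2.600e-02  1.460e+02  1.420e+02  1.345e+02] [-0.005  0.005]
0.034 53 [-3.30e-02  1.00e-03  3.40e-02  1.41e+02  1.38e+02  1.31e+02] [-0.005  0.005]
0.042 54 [-3.60e-02 -0.00e+00  4.20e-02  1.42e+02  1.39e+02  1.32e+02] [-0.006  0.005]
0.05 48 [-3.900e-02 -0.000e+00  5.000e-02  1.440e+02  1.395e+02  1.305e+02] [-0.006  0.005]
0.058 28 [-4.000e-02 -1.000e-03  5.800e-02  1.315e+02  1.070e+02  8.150e+01] [-0.005  0.003]
0.066 25 [-4.20e-02 -0.00e+00  6.60e-02  1.27e+02  9.80e+01  4.90e+01] [-0.003  0.002]
0.074 9 [-4.40e-02 -1.00e-03  7.20e-02  1.16e+02  9.70e+01  4.80e+01] [-0.003  0.001]
t 16.55 tcp [0.5167 0.2627 0.2633] yawy 90.1 -> d [ 0.0168 -0.2527  0.0634] turn -10.44 F [-0.3 -0.  -1.6] open 0.0207 grip 80.4 q6 -75
```

The tilt is about 20° and the tip sits at about (−41, 0, 73.5) mm in the tool frame. I'll move to about 30 mm off the mark along the face normal, turning 10.5°.

```bash
python3 -m crank '[{"claw":0.05,"dx":0.007,"dy":-0.03,"dz":0,"turn":-2},{"claw":0.05,"dx":0.016,"dy":-0.07,"dz":0,"turn":-4},{"claw":0.05,"dx":0.025,"dy":-0.11,"dz":0,"turn":-6},{"claw":0.05,"dx":0.034,"dy":-0.15,"dz":0,"turn":-8},{"claw":0.05,"dx":0.043,"dy":-0.19,"dz":0,"turn":-10.4}]'
python3 -c "
from h import *
go([.457,.0009,.1745],100.5)"
```

```text
time: 17.05
tcp_pos: [0.4732, 0.0715, 0.2625]
tool_rot: [[-0.983, -0.183, -0.003], [-0.183, 0.983, 0.0], [0.003, 0.001, -1.0]]
contact_force: [1.1, -0.1, -0.7]
opening: 0.0205
grip_force: 80.4
t 17.05 tcp [0.4732 0.0715 0.2625] yawy 100.6 -> d [ 0.0286 -0.0666  0.088 ] turn 0.06 F [ 1.1 -0.1 -0.7] open 0.0205 grip 80.4 q6 -106
```

```bash
python3 -m crank '[{"claw":0.05,"dx":0.01,"dy":-0.025,"dz":0.01,"turn":0},{"claw":0.05,"dx":0.02,"dy":-0.05,"dz":0.03,"turn":0},{"claw":0.05,"dx":0.028,"dy":-0.067,"dz":0.055,"turn":0},{"claw":0.05,"dx":0.028,"dy":-0.067,"dz":0.08,"turn":0},{"claw":0.05,"dx":0.028,"dy":-0.067,"dz":0.088,"turn":0}]'
python3 -m crank '[{"claw":0.05,"dx":0,"dy":0,"dz":0,"turn":0},{"claw":0.05,"dx":0,"dy":0,"dz":0,"turn":0},{"claw":0.05,"dx":0,"dy":0,"dz":0,"turn":0},{"claw":0.05,"dx":0,"dy":0,"dz":0,"turn":0},{"claw":0.05,"dx":0,"dy":0,"dz":0,"turn":0}]'
python3 - <<'E'
from tilt import *
go([.457,.0009,.1745],100.5)
P=tilt(4)
h=P[(P[:,2]>-.028)&(P[:,2]<-.008)&(P[:,3]-P[:,5]>18)]; s=P[(P[:,2]>.018)&(P[:,2]<.05)]
for n,q in(("handle",h),("stem",s)):
    A=np.c_[q[:,2],np.ones(len(q))]; w=np.ones(len(q),bool)
    for _ in range(4):
        k=np.linalg.lstsq(A[w],q[w,0],rcond=None)[0]; r=q[:,0]-A@k; w=abs(r)<2*r[w].std()
    ky=np.linalg.lstsq(A[w],q[w,1],rcond=None)[0]; print(n,len(q),"tilt",np.degrees(np.arctan(-k[0])).round(1),"side",np.degrees(np.arctan(ky[0])).round(1),q.mean(0).round(4)[:3])
# brass tip & mark in scene image: pixel colours
c=cap("scene"); t=telemetry.get_obs(); T=t["tcp_pos"];R=t["tool_rot"]
tip=T+R@[-.041,0,.0735]; print("tip world",tip.round(4),"px",proj(c,[tip]),"mark px",proj(c,[[.5074,.0103,.0728]]))
u0,v0=proj(c,[tip])[0].round().astype(int); im=c["image"].astype(int)
print((im[v0-8:v0+8,u0-8:u0+9,0]-im[v0-8:v0+8,u0-8:u0+9,2]), u0,v0)
E
```

```text
time: 17.55
tcp_pos: [0.4573, 0.0019, 0.1729]
tool_rot: [[-0.984, -0.18, -0.007], [-0.18, 0.984, 0.002], [0.006, 0.003, -1.0]]
contact_force: [-0.0, -0.0, -0.1]
opening: 0.0208
grip_force: 80.4
time: 18.05
tcp_pos: [0.4596, 0.0019, 0.1763]
tool_rot: [[-0.983, -0.182, 0.001], [-0.182, 0.983, -0.0], [-0.001, -0.0, -1.0]]
contact_force: [0.0, 0.3, -0.2]
opening: 0.0215
grip_force: 80.4
t 18.05 tcp [0.4596 0.0019 0.1763] yawy 100.5 -> d [ 0.0027 -0.0005  0.0018] turn -0.03 F [ 0.   0.3 -0.2] open 0.0215 grip 80.4 q6 -115
-0.03 59 [-1.70e-02  2.00e-03 -2.80e-02  1.82e+02  1.73e+02  1.52e+02] [-0.011  0.013]
-0.022 103 [-2.00e-02  1.00e-03 -2.20e-02  1.82e+02  1.72e+02  1.51e+02] [-0.009  0.011]
-0.014 113 [-2.20e-02  0.00e+00 -1.40e-02  1.81e+02  1.71e+02  1.50e+02] [-0.011  0.01 ]
-0.006 131 [-2.60e-02  1.00e-03 -6.00e-03  1.63e+02  1.54e+02  1.37e+02] [-0.01   0.011]
0.002 87 [-2.80e-02  6.00e-03 -0.00e+00  1.06e+02  1.02e+02  9.90e+01] [-0.014  0.014]
0.01 47 [-2.70e-02  0.00e+00  1.00e-02  1.40e+02  1.37e+02  1.29e+02] [-0.005  0.005]
0.018 44 [-2.900e-02  0.000e+00  1.800e-02  1.500e
[... 1128 characters left out ...]
  2  2  5  4 28 58 66 48 21  6 -1  2  0  2]
 [ 1  3  4  0  4  4  7 34 71 83 56 21  6  3  7 -3  4]
 [ 4  1  5  2  2  5 11 36 73 81 54 19  1  1  2  1  3]
 [ 1  4  0  1 -3  4  8 44 74 79 51 20  3  1  3  2  6]
 [ 6  6  6  7  6  2 13 39 63 67 42 12  0 -1 -1  4  3]
 [23 21 19 18 16 13  9 25 40 43 26  9  1  3  1  1  4]
 [37 34 33 30 24 23 26 25 22 21 13 12 10  2  3  1  3]
 [34 33 33 33 35 34 35 33 28 25 25 22 17 18 16  7 10]
 [24 28 31 30 29 30 30 30 33 29 31 29 26 24 23 18 18]
 [13 14 15 16 16 18 20 22 27 32 32 30 29 28 26 28 29]
 [13 12 10 11 11 13 16 19 21 25 26 26 25 22 27 28 25]
 [23 16 15 14 14 16 21 27 24 23 19 17 20 18 18 19 22]
 [20 21 21 24 24 23 19 17 17 19 16 16 15 16 15 16 18]] 330 217
```

The tip end is seen at about (330.9, 217), against a prediction of (330.4, 217.1). Tilt is about 20.5°. I'll shift 4 mm down-slope and approach to about 10 mm off, then measure the force baseline.

```bash
cat > fm.py <<'E'
from h import *
def fm(n=10):
    F=[];T=[]
    for _ in range(n):
        vision.capture("scene"); s=telemetry.get_obs(); F.append(s["contact_force"]); T.append(s["tcp_pos"])
    F=np.array(F);T=np.array(T); N=np.array([-.336,-.062,.94]);X=np.array([.924,.171,.342]);Y=np.array([-.182,.983,0]);M=np.array([.5074,.0103,.0728])
    t=T.mean(0); tip=t+np.array([.0413,.0077,-.0735]); d=tip-M
    print("t %.2f"%s["time"],"tcp",t.round(4),"std",(T.std(0)*1000).round(2),"Fn %.2f±%.2f"%((F@N).mean(),(F@N).std()/n**.5),"F",F.mean(0).round(2),"tip rel mark mm: up %.1f side %.1f off %.1f"%(d@X*1e3,d@Y*1e3,d@N*1e3),"grip %.0f open %.4f"%(s["grip_force"],s["opening"]))
if __name__=="__main__": fm()
E
python3 -m crank '[{"claw":0.05,"dx":0.002,"dy":0,"dz":0.004,"turn":0},{"claw":0.05,"dx":0.001,"dy":0,"dz":0.009,"turn":0},{"claw":0.05,"dx":-0.001,"dy":0,"dz":0.014,"turn":0},{"claw":0.05,"dx":-0.003,"dy":0,"dz":0.02,"turn":0},{"claw":0.05,"dx":-0.003,"dy":0,"dz":0.02,"turn":0}]' >/dev/null
python3 fm.py
```

```text
t 19.30 tcp [0.4624 0.0023 0.1559] std [0.05 0.03 0.22] Fn -0.99±0.13 F [-0.1   0.04 -1.09] tip rel mark mm: up -0.2 side 0.4 off 10.2 grip 80 open 0.0208
```

Baseline Fn is −0.99 N, which is the probe's weight, so a 2 N press should read about +1.0 N. I'll approach 10 mm now.

```bash
python3 -m crank '[{"claw":0.05,"dx":-0.001,"dy":0,"dz":0.002,"turn":0},{"claw":0.05,"dx":-0.0015,"dy":0,"dz":0.004,"turn":0},{"claw":0.05,"dx":-0.002,"dy":0,"dz":0.006,"turn":0},{"claw":0.05,"dx":-0.003,"dy":0,"dz":0.008,"turn":0},{"claw":0.05,"dx":-0.0034,"dy":0,"dz":0.0094,"turn":0}]' >/dev/null
python3 fm.py
python3 -m crank '[{"claw":0.05,"dx":-0.0005,"dy":0,"dz":0.001,"turn":0},{"claw":0.05,"dx":-0.001,"dy":0,"dz":0.002,"turn":0},{"claw":0.05,"dx":-0.001,"dy":0,"dz":0.0028,"turn":0},{"claw":0.05,"dx":-0.001,"dy":0,"dz":0.0028,"turn":0},{"claw":0.05,"dx":-0.001,"dy":0,"dz":0.0028,"turn":0}]' >/dev/null
python3 fm.py
```

```text
t 20.30 tcp [0.4657 0.0029 0.1464] std [0.01 0.02 0.13] Fn -0.82±0.23 F [-0.05 -0.04 -0.89] tip rel mark mm: up -0.3 side 0.4 off 0.2 grip 80 open 0.0204
t 21.30 tcp [0.4667 0.0031 0.1437] std [0.01 0.01 0.01] Fn 0.15±0.11 F [-0.14  0.13  0.12] tip rel mark mm: up -0.2 side 0.4 off -2.7 grip 80 open 0.0209
```

The contact point matches: 1.14 N at 2.7 mm in. I'll push about 2.2 mm more and verify everything.

```bash
python3 -m crank '[{"claw":0.05,"dx":-0.0004,"dy":0,"dz":0.001,"turn":0},{"claw":0.05,"dx":-0.0008,"dy":0,"dz":0.0021,"turn":0},{"claw":0.05,"dx":-0.0008,"dy":0,"dz":0.0021,"turn":0},{"claw":0.05,"dx":-0.0008,"dy":0,"dz":0.0021,"turn":0},{"claw":0.05,"dx":-0.0008,"dy":0,"dz":0.0021,"turn":0}]' >/dev/null
python3 fm.py
python3 - <<'E'
from tilt import *
P=tilt(5)
s=P[(P[:,2]>.014)&(P[:,2]<.048)]; h=P[(P[:,2]>-.028)&(P[:,2]<-.008)&(P[:,3]-P[:,5]>18)]
for n,q in(("handle",h),("stem",s)):
    A=np.c_[q[:,2],np.ones(len(q))]; w=np.ones(len(q),bool)
    for _ in range(4):
        k=np.linalg.lstsq(A[w],q[w,0],rcond=None)[0]; r=q[:,0]-A@k; w=abs(r)<2*r[w].std()
    print(n,"tilt",np.degrees(np.arctan(-k[0])).round(1),q.mean(0).round(4)[:3])
hm,sm=h.mean(0),s.mean(0); print("cross",np.degrees(np.arctan(((hm[0]+.0117)-(sm[0]+.0064))/(sm[2]-hm[2]))))
# where tip meets the face in the image, plus plate still on the peg
c=cap("scene"); im=c["image"].astype(int); d=im[...,0]-im[...,2]
print(proj(c,[[.5074,.0103,.0728]]).round(1)); print(d[216:232,323:338])
x=pts(c,np.stack(np.meshgrid(np.arange(225,260),np.arange(140,205)),-1).reshape(-1,2)); x=x[(x[:,2]>.1)&(x[:,2]<.2)&(abs(x[:,0]-.53)<.05)&(x[:,1]>-.275)&(x[:,1]<-.2)]; print("plate pts",len(x),x.mean(0).round(3))
E
```

```text
t 22.30 tcp [0.4675 0.0033 0.1415] std [0.01 0.01 0.01] Fn 1.38±0.16 F [-0.42 -0.04  1.32] tip rel mark mm: up -0.2 side 0.4 off -5.0 grip 80 open 0.0209
-0.03 80 [-1.800e-02  3.000e-03 -2.800e-02  1.815e+02  1.730e+02  1.510e+02] [-0.01   0.016]
-0.022 122 [-2.00e-02  2.00e-03 -2.20e-02  1.82e+02  1.73e+02  1.52e+02] [-0.009  0.011]
-0.014 142 [-2.30e-02  1.00e-03 -1.40e-02  1.83e+02  1.73e+02  1.52e+02] [-0.011  0.011]
-0.006 155 [-2.60e-02  1.00e-03 -5.00e-03  1.60e+02  1.52e+02  1.34e+02] [-0.01   0.011]
0.002 106 [-2.900e-02  6.000e-03 -0.000e+00  1.035e+02  9.950e+01  9.700e+01] [-0.014  0.015]
0.01 56 [-2.600e-02 -0.000e+00  1.100e-02  1.405e+02  1.365e+02  1.300e+02] [-0.004  0.005]
0.018 60 [-2.900e-02  1.000e-03  1.900e-02  1.395e+02  1.360e+02  1.300e+02] [-0.006  0.006]
0.026 67 [-3.20e-02  1.00e-03  2.50e-02  1.47e+02  1.44e+02  1.37e+02] [-0.006  0.006]
0.034 59 [-3.50e-02  0.00e+00  3.40e-02  1.49e+02  1.45e+02  1.37e+02] [-0.004  0.005]
0.042 65 [-3.80e-02  1.00e-03  4.20e-02  1.61e+02  1.57e+02  1.47e+02] [-0.006  0.006]
0.05 50 [-4.10e-02 -1.00e-03  4.90e-02  1.70e+
[... 694 characters left out ...]
7 28 22 18 15 10  9  9 11  6  7  6  1]
 [32 33 34 33 32 27 16 10 11 16 17 15 11 10 11]
 [25 27 28 31 32 26 17 10 10 16 23 23 24 22 21]
 [13 15 15 17 19 27 18 15 14 21 25 25 26 28 27]
 [13 11  9 12 14 28 23 25 22 18 23 22 26 26 26]
 [17 16 15 14 20 25 44 47 33 20 17 19 19 22 20]
 [21 26 25 20 19 27 51 64 43 23 17 13 15 17 16]
 [15 17 16 16 14 30 61 68 43 20 17 18 14 16 14]
 [15 14 13 13 14 28 55 57 34 19 11 18 16 16 15]
 [15 16 14 13 17 23 31 36 20 14 13 14 15 16 16]
 [17 17 15 14 16 17 17 17 12 14 14 14 15 15 14]
 [16 17 17 14 17 15 18 12 16 17 17 14 15 14 16]
 [14 14 14 17 17 15 17 14 16 15 16 17 16 17 18]
 [18 14 20 15 16 16 17 14 17 16 16 16 15 15 14]]
plate pts 213 [ 0.531 -0.264  0.162]
```

The tip meets the face at (329.6, 227.2), and the mark projects to (329.4, 227.1). It is square within about 1°, pressed in 5–6 mm (about 2.2 N), and the plate is still on the peg. Handing in.

```bash
python3 -c "
from rig import ticket
print(ticket.sign_off())"
```

```text
the job is handed in; nothing more can be done
None
```

I handed the job in at about 23 s: the guard plate hangs freely on the peg, and the probe is held within about 1° of square in the ring, pressed in 5–6 mm (about 2.2 N); no verdict was returned.

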